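# Clean the griddle and set rolls to warm

### The job

Get the griddle ready for the next rolls: with the scraper block, push every piece of broken crust off the plate's open front edge into the crumb trough (do not use the fingers on them) and stand the scraper back on its rest. Then turn the heat dial down until its pointer meets the red warm mark, and only after that move all the rolls from the tray onto the plate, each lying flat and right way up on the plate itself. Leave the bowl and the pastry brush where they are.

Things in the scene. Friction and masses are not known exactly. Their poses are not given: they have to be found in the camera images.
- plate (a point): Fixed countertop griddle with a flat dark plate, 240 mm deep (x) by 300 mm wide (y). This point: centre of the plate's top surface, 100 mm above the table; x points from the open front edge (x = -120 mm, robot's side), which drops into the trough, to the back; z up. Thin guards, 30 mm high above the plate, stand on the back edge (x = +120) and both sides (y = +-150).
- trough (a point): Crumb trough, part of the griddle, along the whole front edge of the plate: 80 mm front to back, 300 mm long, open above. This point is the centre of its floor, 65 mm below the plate's surface; its front wall ends 7 mm below the plate's surface.
- dial (a joint): Heat dial in rad: 0 = off (pointer to the back of the griddle), grows as the dial is turned clockwise seen from above, to 4.6; it starts well beyond the mark. The red warm mark is at 1.20. It stays where it is left (friction 0.04 N m).
- dial_grip (a point): Heat dial on the control box at the griddle's right (deck level with the plate): black skirt of 60 mm diameter, 8 mm high, carrying an upright finger bar 54 mm long, 15 mm thick and 36 mm tall, the same on both halves. This point: on the turning axis, 14 mm below the bar's top, 22 mm above the skirt; x along the bar to the pointer end (white line), z up.
- dial_tip (a point): End of the white pointer line on the dial, 34 mm from its axis.
- warm_mark (a point): Red warm mark (13 mm dash) on the black and white scale round the dial, 45 mm from the dial's axis.
- scraper_mid (a point): Loose griddle scraper, 0.28 kg: black block 120 mm long (x), 36 mm thick (y), 30 mm tall, steel lower edge; on it an upright red handle ridge 96 mm long, 22 mm thick, reaching 82 mm above the underside. This point: middle of the handle, 56 mm above the underside, z up. Starts upright on its rest.
- rest_floor (a point): Scraper rest: fixed shallow steel dish 146 by 62 mm with a lip 6 mm above its inner floor (inside 140 by 56 mm). This point is the centre of its inner floor, 4 mm above the table; x axis along its length.
- tray: Low aluminium tray of rolls, 250 mm (x) by 212 mm (y), with a rim 10 mm high; origin at the centre of its underside, its floor 3 mm higher. Fixed.
- crust1_mid (a point): Broken piece of hard crust, 56 by 30 mm (its x, y), 16 mm thick, 18 g, loose on the plate at the start; this point is its centre. None if absent: four to six are there.
- crust2_mid (a point): Broken piece of hard crust, 50 by 32 mm (its x, y), 16 mm thick, 18 g, loose on the plate at the start; this point is its centre. None if absent: four to six are there.
- crust3_mid (a point): Broken piece of hard crust, 54 by 28 mm (its x, y), 16 mm thick, 18 g, loose on the plate at the start; this point is its centre. None if absent: four to six are there.
- crust4_mid (a point): Broken piece of hard crust, 48 by 31 mm (its x, y), 16 mm thick, 18 g, loose on the plate at the start; this point is its centre. None if absent: four to six are there.
- crust5_mid (a point): Broken piece of hard crust, 56 by 30 mm (its x, y), 16 mm thick, 18 g, loose on the plate at the start; this point is its centre. None if absent: four to six are there.
- crust6_mid (a point): Broken piece of hard crust, 52 by 29 mm (its x, y), 16 mm thick, 18 g, loose on the plate at the start; this point is its centre. None if absent: four to six are there.
- roll1_mid (a point): Bread roll, glazed brown on top, 84 mm long (its x), 46 mm wide (y), 44 mm tall, 70 g, firm; this point is its centre, half-way up. Starts on the tray. None if absent: two to four are there.
- roll2_mid (a point): Bread roll, glazed brown on top, 84 mm long (its x), 46 mm wide (y), 44 mm tall, 70 g, firm; this point is its centre, half-way up. Starts on the tray. None if absent: two to four are there.
- roll3_mid (a point): Bread roll, glazed brown on top, 84 mm long (its x), 46 mm wide (y), 44 mm tall, 70 g, firm; this point is its centre, half-way up. Starts on the tray. None if absent: two to four are there.
- roll4_mid (a point): Bread roll, glazed brown on top, 84 mm long (its x), 46 mm wide (y), 44 mm tall, 70 g, firm; this point is its centre, half-way up. Starts on the tray. None if absent: two to four are there.
- egg_bowl: Bystander: white egg-wash bowl, 80 mm across, 40 mm tall; origin under its centre.
- pastry_brush: Bystander: pastry brush 170 mm long, lying on the table along its x axis; origin under its centre.

How it is judged:
On the way, in this order (a step that is already met when the one before it is completed fails the run):
1. every piece of crust has been pushed into the crumb trough (x of crust1_mid in the frame of plate between -0.205 and -0.115 m and y of crust1_mid in the frame of plate between -0.155 and 0.155 m and z of each of crust1_mid, crust2_mid, crust3_mid, crust4_mid, crust5_mid, crust6_mid in the frame of plate below -0.003 m and x of crust2_mid in the frame of plate between -0.205 and -0.115 m and y of crust2_mid in the frame of plate between -0.155 and 0.155 m and x of crust3_mid in the frame of plate between -0.205 and -0.115 m and y of crust3_mid in the frame of plate between -0.155 and 0.155 m and x of crust4_mid in the frame of plate between -0.205 and -0.115 m and y of crust4_mid in the frame of plate between -0.155 and 0.155 m and x of crust5_mid in the frame of plate between -0.205 and -0.115 m and y of crust5_mid in the frame of plate between -0.155 and 0.155 m and x of crust6_mid in the frame of plate between -0.205 and -0.115 m and y of crust6_mid in the frame of plate between -0.155 and 0.155 m), for 0.2 s.
2. the scraper stands on its rest, let go (horizontal distance between scraper_mid and rest_floor below 0.025 m and angle between scraper_mid's own z axis and vertical below 0.15 rad and z of scraper_mid in the frame of rest_floor between 0.048 and 0.064 m and contact force between the fingers and scraper below 0.1 N), for 0.2 s.
3. the dial points at the red warm mark, with no roll on the plate yet (value of joint dial between 1.05 and 1.35 rad and z of each of roll1_mid, roll2_mid, roll3_mid, roll4_mid in the frame of plate below 0 m), for 0.3 s.
4. all the rolls lie on the plate, let go (x of roll1_mid in the frame of plate between -0.12 and 0.12 m and y of roll1_mid in the frame of plate between -0.15 and 0.15 m and z of roll1_mid in the frame of plate between 0.012 and 0.032 m and angle between each of roll1_mid, roll2_mid, roll3_mid, roll4_mid's own z axis and vertical below 0.25 rad and contact force between the fingers and roll1 below 0.1 N and x of roll2_mid in the frame of plate between -0.12 and 0.12 m and y of roll2_mid in the frame of plate between -0.15 and 0.15 m and z of roll2_mid in the frame of plate between 0.012 and 0.032 m and contact force between the fingers and roll2 below 0.1 N and x of roll3_mid in the frame of plate between -0.12 and 0.12 m and y of roll3_mid in the frame of plate between -0.15 and 0.15 m and z of roll3_mid in the frame of plate between 0.012 and 0.032 m and contact force between the fingers and roll3 below 0.1 N and x of roll4_mid in the frame of plate between -0.12 and 0.12 m and y of roll4_mid in the frame of plate between -0.15 and 0.15 m and z of roll4_mid in the frame of plate between 0.012 and 0.032 m and contact force between the fingers and roll4 below 0.1 N), for 0.2 s.
At the end, for the whole second after the job is handed in: Crusts in the trough, centres 3 mm or more below the plate's surface; scraper upright on its rest, within 25 mm of its middle; dial at 1.20 +- 0.15 rad; every roll right way up (0.25 rad) on the plate's surface, its centre inside the outline; all released and at rest (all of step 1 and all of step 2 and all of step 4 and value of joint dial between 1.05 and 1.35 rad and linear speed of each of roll1, roll2, roll3, roll4, scraper below 0.02 m/s); the robot touches nothing.
It fails at once if a crust on the plate is pushed or picked with the fingers (over 3 N) ((contact force between the fingers and crust1 above 3 N and x of crust1_mid in the frame of plate between -0.12 and 0.12 m and y of crust1_mid in the frame of plate between -0.15 and 0.15 m and z of crust1_mid in the frame of plate between 0 and 0.04 m) or (contact force between the fingers and crust2 above 3 N and x of crust2_mid in the frame of plate between -0.12 and 0.12 m and y of crust2_mid in the frame of plate between -0.15 and 0.15 m and z of crust2_mid in the frame of plate between 0 and 0.04 m) or (contact force between the fingers and crust3 above 3 N and x of crust3_mid in the frame of plate between -0.12 and 0.12 m and y of crust3_mid in the frame of plate between -0.15 and 0.15 m and z of crust3_mid in the frame of plate between 0 and 0.04 m) or (contact force between the fingers and crust4 above 3 N and x of crust4_mid in the frame of plate between -0.12 and 0.12 m and y of crust4_mid in the frame of plate between -0.15 and 0.15 m and z of crust4_mid in the frame of plate between 0 and 0.04 m) or (contact force between the fingers and crust5 above 3 N and x of crust5_mid in the frame of plate between -0.12 and 0.12 m and y of crust5_mid in the frame of plate between -0.15 and 0.15 m and z of crust5_mid in the frame of plate between 0 and 0.04 m) or (contact force between the fingers and crust6 above 3 N and x of crust6_mid in the frame of plate between -0.12 and 0.12 m and y of crust6_mid in the frame of plate between -0.15 and 0.15 m and z of crust6_mid in the frame of plate between 0 and 0.04 m)).
It fails at once if the bowl or the brush is moved by more than 40 mm (distance of any of egg_bowl, pastry_brush from where it was at the start of the episode above 0.04 m).
Of crust1, crust2, crust3, crust4, crust5, crust6 only 4 to 6 are there at a start; the rules pass over those that are not, and their reading is None.
Of roll1, roll2, roll3, roll4 only 2 to 4 are there at a start; the rules pass over those that are not, and their reading is None.
At some moment in a run one of roll1, roll2, roll3, roll4 may be knocked a few centimetres aside while the robot is not near it.
Once in a run the grip may slacken for a moment while it holds something.
It also fails if it takes over 210 s, if anything falls off the work surface, if the arm or the gripper's body presses on something with over 40 N, if the wrist force passes 120 N, or if a joint passes its speed limit or range.

### The arm

A 6-joint arm with a two-finger parallel gripper is mounted at the origin on the work surface. World frame = base frame: x ahead of the robot, y to its left, z up, the work surface at z = 0. Lengths are in m, angles in rad, forces in N, time in s.
With the tool pointing down it reaches from about 0.3 to 0.875 m from the base axis. Payload 6.4 kg.
Tool frame: the origin (TCP) lies at the very end of the fingers, on their centre line; the grasp point (between the pads) lies 19 mm behind it (ctrl.tcp_to_grasp is the distance from the TCP to the grasp point, in m); z points along the fingers, y is the direction in which the jaws open and shut (so a half turn about z gives the same grasp; the last joint's range is limited). The gripper opens to 85 mm and grips with 20 to 120 N. Pads are 22 mm wide; open, the fingers measure 114 mm over their backs; the gripper's body (76 mm by 85 mm) begins 54 mm behind the grasp point. The pads swing forward as they close: fully open they stand 13 mm farther back than shut.
Start: joints at [0.96, 0.181, 1.607, -0, 1.354, -0.206], TCP at [0.226, 0.529, 0.231] pointing down, gripper open.
Joint ranges: [-2.99, 2.99], [-0.89, 2.07], [0.3, 2.58], [-1.14, 4.28], [0, 2.63], [-3.12, 3.12]. Speed limits (rad/s): [2.57, 2.57, 3.01, 3.14, 3.14, 3.14].

### API

Orientations are given as a unit quaternion [w, x, y, z].
In Python, from bench import ctrl gives the robot as it stands. The module is installed in compiled form; this text tells all that it offers.
- The arm moves only by the tool drive_tool, never from a script. Its argument "deltas" is a list of rows, each an object with "slide": the shift along the tool's x, y, z as a fraction of full scale, a list of three; "delta_rot": the turn, a rotation vector about the tool's x, y, z as a fraction of full scale, a list of three; "hand": the opening, from 0 (shut) to 1 (fully open). In form: [{"slide": [tx, ty, tz], "delta_rot": [wx, wy, wz], "hand": hand}, ...]. A call has exactly 5 rows; each row shifts and turns the commanded pose from where the row before left it, along the tool's axes as they then stand; what a row does not reach is not made up. Full scale, the value 1, is 50 mm for a shift and 180 degrees for a turn. A row lasts 1/8 s, in which the tool goes at most 62.5 mm and 10.7 degrees, less where a joint would pass 70% of its speed; a pose out of reach is approached as far as the arm can. A call with a number of a shift or a turn outside -1 to 1 is refused whole. A call with a gripper value outside its range is refused whole. The fingers move at their own pace and stop on an object; the grip force is fixed at half the most. Time passes only in rows, so rows that do not move let the fingers close, or fill a call up. It gives the time, the measured TCP pose, the force and the opening at its end, in the units of the state.
- ctrl.get_obs(): the state, without advancing time (a new reading comes with each control period).
- ctrl.camera(name): name is "side" or "top" or "wrist"; returns a dict with "frame" (384x512x3 uint8, red, green, blue), "mtx" (3x3 intrinsics, pixels), "R" (3x3) and "t" (3): a world point X has camera coordinates R X + t. Camera axes: x right, y down, z forward; pixel columns grow to the right and rows downward; lengths in m; the calibration is good to about 2 mm. A picture is of the moment at which its call begins. There is no depth.
- ctrl.hand_in(): hands the job in, once; it reports no verdict.
The state is a dict: "time_s": time; "q": joint angles; "dq": joint speeds; "joint_efforts": joint torques, N m; "eef_pos": TCP position; "eef_rot": TCP orientation; "wrist_force": force on the tool from outside, world axes, zero at the start; "torque": the same for the moment, N m; "opening": opening from 0.0 (shut) to 1.0 (fully open).
Only numpy, scipy, OpenCV 4.12 (cv2) and the standard library are available. Lean on these libraries where they do the work, as an engineer would, in place of code of your own. Each camera call takes 0.05 s, during which the arm holds its last target.

## Working session

There is one attempt and no reset: what is moved stays moved. The work goes in short steps, Python scripts to look and compute and a tool call to move; the robot and the scene stay as the last step left them, time stands still between calls to the robot, and variables do not carry over. Pictures are saved under pics/ and viewed, and the job is handed in when it is done.

Besides the shell and the picture viewer there is one more tool, called after "Emit:" as name([rows], argument=value, ...), one row to a line, values as JSON. drive_tool: Moves the arm, as the interface text tells. Its arguments: {"type":"object","properties":{"deltas":{"type":"array","items":{"type":"object","properties":{"slide":{"type":"array","items":{"type":"number"}},"delta_rot":{"type":"array","items":{"type":"number"}},"hand":{"type":"number"}}}}},"required":["deltas"]}

```bash
mkdir -p pics; cat > h.py <<'E'
import numpy as np, cv2
from bench import ctrl
from scipy.spatial.transform import Rotation as Ro
def snap(name,fn):
    c=ctrl.camera(name); cv2.imwrite('pics/'+fn+'.png',c['frame'][:,:,::-1]); np.savez('pics/'+fn+'.npz',**c); return c
def load(fn):
    return dict(np.load('pics/'+fn+'.npz'))
def ray(c,uv,z):
    uv=np.asarray(uv,float)
    d=c['R'].T@np.linalg.solve(c['mtx'],np.array([uv[0],uv[1],1.0])); o=-c['R'].T@c['t']
    return o+d*(z-o[2])/d[2]
def proj(c,X):
    p=c['mtx']@(c['R']@np.asarray(X,float)+c['t']); return p[:2]/p[2]
def tri(cs,uvs):
    A=[];b=[]
    for c,uv in zip(cs,uvs):
        d=c['R'].T@np.linalg.solve(c['mtx'],np.array([uv[0],uv[1],1.0])); d/=np.linalg.norm(d); o=-c['R'].T@c['t']
        P=np.eye(3)-np.outer(d,d); A.append(P); b.append(P@o)
    return np.linalg.lstsq(np.vstack(A),np.hstack(b),rcond=None)[0]
E
python3 - <<'E'
from h import *
for n in ['top','side','wrist']:
    c=snap(n,n+'0'); print(n,c['mtx'].round(1).tolist(),(-c['R'].T@c['t']).round(3),c['R'].round(2).tolist())
o=ctrl.get_obs(); print(o, ctrl.tcp_to_grasp)
E
```

```text
top [[392.4, 0.0, 256.3], [0.0, 392.4, 189.3], [0.0, 0.0, 1.0]] [0.291 0.006 1.14 ] [[0.08, -1.0, 0.0], [-0.98, -0.08, -0.2], [0.2, 0.01, -0.98]]
side [[413.7, 0.0, 249.2], [0.0, 413.7, 190.3], [0.0, 0.0, 1.0]] [ 0.412 -0.857  1.095] [[0.99, -0.12, 0.0], [-0.09, -0.76, -0.64], [0.08, 0.64, -0.77]]
wrist [[270.9, 0.0, 254.4], [0.0, 270.9, 189.6], [0.0, 0.0, 1.0]] [0.167 0.555 0.372] [[0.39, 0.92, -0.0], [0.89, -0.38, 0.26], [0.24, -0.1, -0.97]]
{'time_s': 0.15, 'q': array([ 9.59692987e-01,  1.81383090e-01,  1.60776157e+00,  2.13394547e-05,
        1.35382905e+00, -2.06288783e-01]), 'dq': array([ 0.0014516 , -0.00084943, -0.00365871, -0.00143282, -0.00023665,
       -0.00038405]), 'joint_efforts': array([ 1.26230370e-03, -4.45263612e+01, -3.51688564e+01, -3.35934756e-04,
        5.95231162e-03, -1.78302514e-05]), 'eef_pos': array([0.22618625, 0.52818361, 0.23059207]), 'eef_rot': array([-2.83985752e-04,  2.01030255e-01,  9.79584789e-01, -6.29517829e-04]), 'wrist_force': array([0.39929717, 0.44843397, 0.13274353]), 'torque': array([-0.00156985,  0.06523851, -0.04615185]), 'opening': 1.0034883107435928} 0.0187
```

View pics/top0.png

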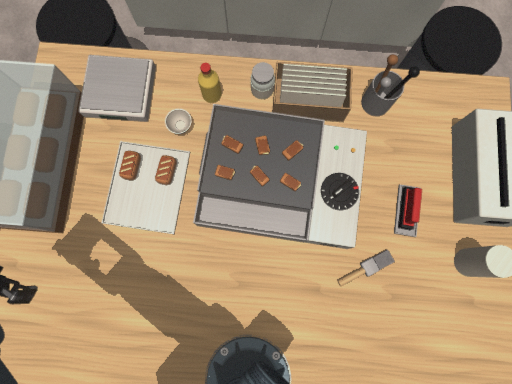

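View pics/side0.png

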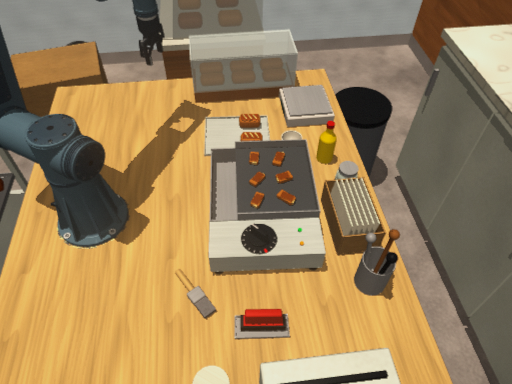

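View pics/wrist0.png

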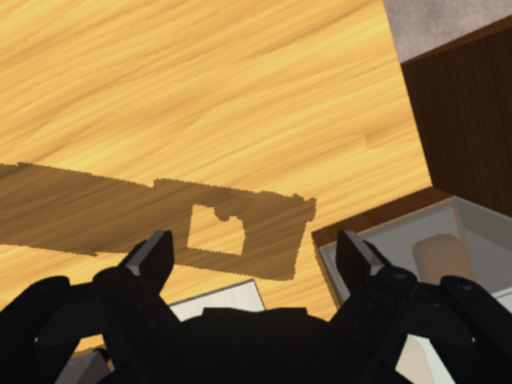

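The top view shows the griddle at about (265,175) with 6 crusts, the dial at (340,191), the scraper at (408,208) and 2 rolls at (130,165) and (166,170). I'll enlarge these areas.

```bash
python3 - <<'E'
from h import *
t=load('top0')['frame'][:,:,::-1]; s=load('side0')['frame'][:,:,::-1]
cv2.imwrite('pics/t1.png',cv2.resize(t[95:255,185:375],None,fx=4,fy=3.7,interpolation=cv2.INTER_CUBIC)[:600])
cv2.imwrite('pics/s1.png',cv2.resize(s[130:280,200:330],None,fx=4,fy=4,interpolation=cv2.INTER_CUBIC))
cv2.imwrite('pics/t2.png',cv2.resize(t[170:250,380:440],None,fx=7,fy=7,interpolation=cv2.INTER_CUBIC))
cv2.imwrite('pics/s2.png',cv2.resize(s[295:350,225:300],None,fx=8,fy=8,interpolation=cv2.INTER_CUBIC))
E
```

```text
(no output)
```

View pics/t1.png

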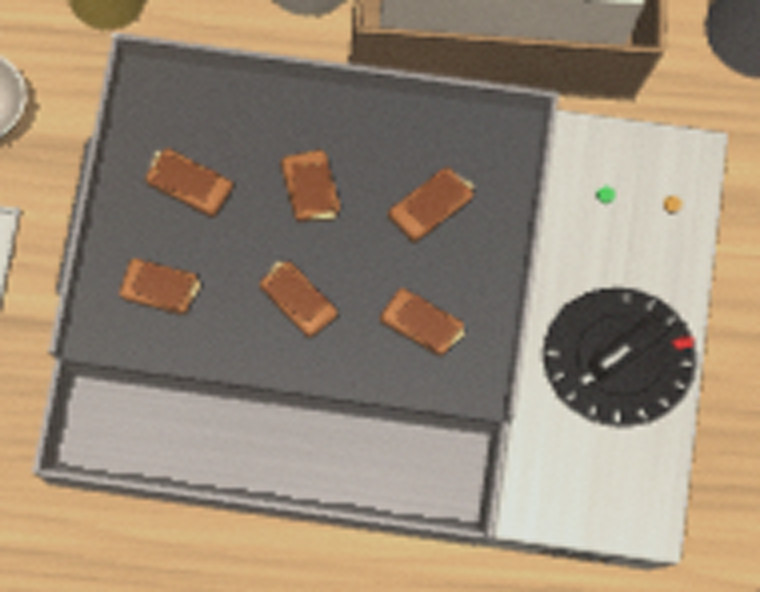

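View pics/s1.png

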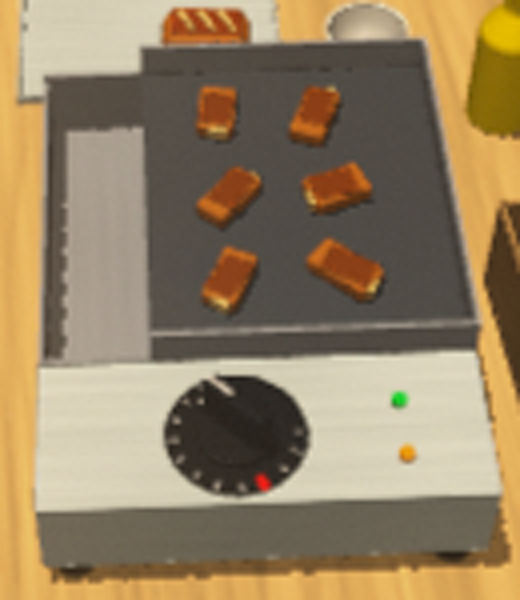

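View pics/t2.png

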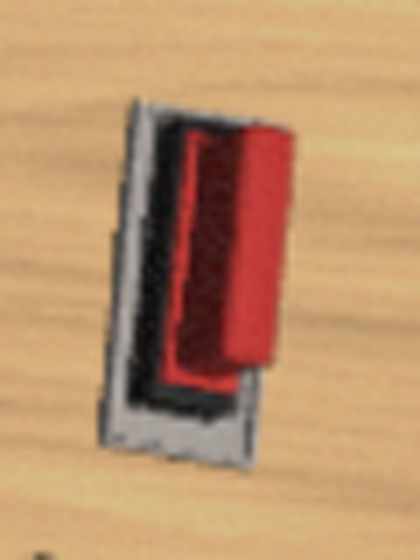

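View pics/s2.png

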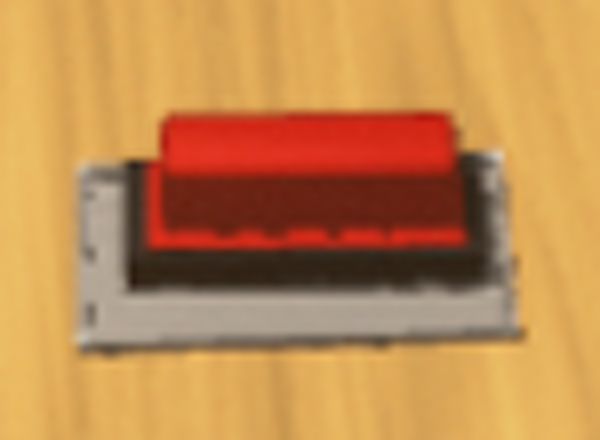

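```bash
python3 - <<'E'
from h import *
T=load('top0');S=load('side0')
def t1(p): return ((p[0]+.5)/4+184.5,(p[1]+.5)/3.7+94.5)
def s1(p): return ((p[0]+.5)/4+199.5,(p[1]+.5)/4+129.5)
def t2(p): return ((p[0]+.5)/7+379.5,(p[1]+.5)/7+169.5)
def s2(p): return ((p[0]+.5)/8+224.5,(p[1]+.5)/8+294.5)
def go(n,a,b):
    x=tri([T,S],[a,b]); print(n,x.round(4),'err',np.round(proj(T,x)-a,1),np.round(proj(S,x)-b,1))
    return x
P={}
for n,a,b in [('box FL',(495,537),(38,362)),('box FR',(680,565),(37,512)),('box BR',(727,132),(500,497)),('box BL',(553,108),(480,350)),
 ('red',(684,343),(263,482)),('tip',(587,379),(218,377)),('guard BL',(117,37),(422,40)),('guard FL',(55,357),(143,47)),('guard BR',(555,97),(478,325)),('plate FR',(508,418),(150,330)),('green',(606,195),(400,400))]:
    P[n]=go(n,t1(a),s1(b))
print()
for n,a,b in [('h TL',(243,124),(455,170-57)),('rest far-left',(137,100),(503,152)),('rest nl',(103,443),(80,165)),('rest nr',(250,468),(80,347)),('h fl',(243,124),(450,115)),('h fr',(294,130),(462,172)),('h nr',(270,368),(165,172)),('h nl',(225,360),(163,115))]:
    P[n]=go(n,t2(a),s2(b))
E
```

```text
box FL [ 0.3783 -0.1294  0.1032] err [-0. -0.] [-0.  0.]
box FR [ 0.3696 -0.2528  0.0966] err [-0.  -0.3] [-0.3  0.1]
box BR [ 0.6948 -0.2766  0.0949] err [0.  0.8] [ 0.7 -0.3]
box BL [ 0.7058 -0.1534  0.0982] err [-0.  -0.2] [-0.2  0.1]
red [ 0.5293 -0.2497  0.1012] err [0.  0.1] [ 0.1 -0. ]
tip [ 0.4989 -0.1793  0.1306] err [-0.1 -2.7] [-2.4  0.7]
guard BL [0.7234 0.1525 0.1282] err [0.  0.4] [ 0.3 -0.1]
guard FL [0.4827 0.169  0.1292] err [-0.  -1.1] [-0.8  0.3]
guard BR [ 0.7023 -0.1502  0.126 ] err [0.  0.2] [ 0.1 -0.1]
plate FR [ 0.4609 -0.1298  0.1297] err [-0.  -0.4] [-0.3  0.1]
green [ 0.6379 -0.1926  0.1013] err [0.  0.1] [ 0.1 -0. ]

h TL [ 0.5476 -0.4164  0.0806] err [-0. -0.] [-0.  0.]
rest far-left [ 0.5716 -0.4007  0.0081] err [0.  0.1] [ 0.1 -0. ]
rest nl [ 0.4264 -0.388   0.007 ] err [-0.  -0.1] [-0.1  0. ]
rest nr [ 0.4208 -0.4495  0.0046] err [-0. -0.] [-0.  0.]
h fl [ 0.5468 -0.4166  0.0803] err [0.  0.3] [ 0.3 -0.1]
h fr [ 0.5466 -0.4364  0.0809] err [0. 0.] [ 0. -0.]
h nr [ 0.4518 -0.4261  0.0823] err [-0.  -0.2] [-0.2  0.1]
h nl [ 0.4532 -0.4079  0.0843] err [-0.  -0.2] [-0.2  0.1]
```

```bash
cat >> h.py <<'E'
def toolR():
    q=ctrl.get_obs()['eef_rot']; return Ro.from_quat([q[1],q[2],q[3],q[0]])
def down(ya):
    a=np.radians(ya); y=np.array([np.cos(a),np.sin(a),0]); z=np.array([0,0,-1.]); return Ro.from_matrix(np.c_[np.cross(y,z),y,z])
def plan(tgts,hand,quiet=False):
    """tgts: list of (xyz, yaw, nrows) ; prints rows in tool units"""
    o=ctrl.get_obs(); p=o['eef_pos'].copy(); R=toolR(); k=0
    print('t',round(o['time_s'],2),'at',p.round(4),'ya',round(np.degrees(np.arctan2(*R.as_matrix()[:2,1][::-1])),1),'F',o['wrist_force'].round(1),'open',round(o['opening'],3))
    rows=[]
    for xyz,ya,n in tgts:
        Rt=down(ya); rv=(R.inv()*Rt).as_rotvec(); dp=(np.asarray(xyz)-p)
        for i in range(n):
            Ri=R*Ro.from_rotvec(rv*i/n)
            s=Ri.inv().apply(dp/n)/0.05
            rows.append((s,rv/n/np.pi))
            if np.abs(s).max()>1 or np.linalg.norm(s)>1.25 or np.degrees(np.linalg.norm(rv/n))>10.7: print('ROW TOO BIG',len(rows))
        p=np.asarray(xyz,float);R=Rt
    for i,(s,w) in enumerate(rows):
        print(('\n' if i%5==0 else '')+'{"slide":%s,"delta_rot":%s,"hand":%g},'%(str([float(x) for x in s.round(3)]),str([float(x) for x in w.round(4)]),hand))
PC=np.array([0.592,0.0105]); PY=-4.15
def plate(x,y,z):
    a=np.radians(PY); return np.array([PC[0]+x*np.cos(a)-y*np.sin(a),PC[1]+x*np.sin(a)+y*np.cos(a),z])
def toplate(X):
    a=np.radians(PY); d=np.asarray(X)[:2]-PC; return np.array([d[0]*np.cos(a)+d[1]*np.sin(a),-d[0]*np.sin(a)+d[1]*np.cos(a)])
E
python3 - <<'E'
from h import *
plan([([0.4996,-0.4218,0.20],84.5,20)],1)
# crusts
T=load('top0');S=load('side0')
def blobs(c,box):
    h=cv2.cvtColor(c['frame'],cv2.COLOR_RGB2HSV)
    m=((h[...,0]<14)&(h[...,1]>120)&(h[...,2]>70)).astype(np.uint8)
    k=np.zeros_like(m);k[box[1]:box[3],box[0]:box[2]]=1;m*=k
    cs,_=cv2.findContours(m,cv2.RETR_EXTERNAL,cv2.CHAIN_APPROX_NONE)
    return [cv2.minAreaRect(x) for x in cs if cv2.contourArea(x)>30]
for c,b,n in [(T,(205,125,310,200),'T'),(S,(240,145,305,212),'S')]:
    for r in blobs(c,b):
        X=ray(c,r[0],0.11); print(n,np.round(r[0],1),np.round(r[1],1),round(r[2]),toplate(X).round(3))
E
```

```text
t 0.15 at [0.2262 0.5282 0.2306] ya 66.8 F [0.4 0.4 0.1] open 1.003

{"slide":[-0.625, -0.765, 0.031],"delta_rot":[-0.0, -0.0, -0.0049],"hand":1},
{"slide":[-0.614, -0.775, 0.031],"delta_rot":[-0.0, -0.0, -0.0049],"hand":1},
{"slide":[-0.602, -0.784, 0.031],"delta_rot":[-0.0, -0.0, -0.0049],"hand":1},
{"slide":[-0.589, -0.794, 0.031],"delta_rot":[-0.0, -0.0, -0.0049],"hand":1},
{"slide":[-0.577, -0.803, 0.031],"delta_rot":[-0.0, -0.0, -0.0049],"hand":1},

{"slide":[-0.565, -0.811, 0.031],"delta_rot":[-0.0, -0.0, -0.0049],"hand":1},
{"slide":[-0.552, -0.82, 0.031],"delta_rot":[-0.0, -0.0, -0.0049],"hand":1},
{"slide":[-0.539, -0.828, 0.031],"delta_rot":[-0.0, -0.0, -0.0049],"hand":1},
{"slide":[-0.526, -0.837, 0.031],"delta_rot":[-0.0, -0.0, -0.0049],"hand":1},
{"slide":[-0.513, -0.845, 0.031],"delta_rot":[-0.0, -0.0, -0.0049],"hand":1},

{"slide":[-0.5, -0.853, 0.031],"delta_rot":[-0.0, -0.0, -0.0049],"hand":1},
{"slide":[-0.487, -0.86, 0.031],"delta_rot":[-0.0, -0.0, -0.0049],"hand":1},
{"slide":[-0.474, -0.868, 0.031],"delta_rot":[-0.0, -0.0, -0.0049],"hand":1},
{"slide":[-0.46, -0
[... 380 characters left out ...]
[-0.391, -0.908, 0.031],"delta_rot":[-0.0, -0.0, -0.0049],"hand":1},
{"slide":[-0.377, -0.914, 0.031],"delta_rot":[-0.0, -0.0, -0.0049],"hand":1},
T [289.9 181.5] [18.8 10.4] 32 [-0.057 -0.085]
T [259.2 175.5] [19.1  9.9] 49 [-0.053 -0.001]
T [223.9 171.9] [17.  10.9] 16 [-0.057  0.094]
T [292.2 149.8] [10.3 20. ] 51 [ 0.032 -0.08 ]
T [262.  144.1] [16.7 11.2] 76 [0.036 0.004]
T [231.9 143.7] [20.  10.6] 29 [0.024 0.086]
S [256.8 198.9] [ 9.4 16.1] 27 [-0.058 -0.086]
S [285.6 196.6] [18.5 10.3] 31 [ 0.031 -0.081]
S [256.8 178.8] [ 9.2 15.6] 45 [-0.054 -0.004]
S [283.9 176.6] [ 9.8 16.4] 72 [0.033 0.002]
S [277.9 158.6] [ 9.1 14.9] 22 [0.022 0.083]
S [253.5 157.5] [13.  9.] 90 [-0.059  0.091]
```

Emit:
drive_tool([
  {"slide": [-0.602, -0.784, 0.031], "delta_rot": [0, 0, -0.005], "hand": 1},
  {"slide": [-0.602, -0.784, 0.031], "delta_rot": [0, 0, -0.005], "hand": 1},
  {"slide": [-0.602, -0.784, 0.031], "delta_rot": [0, 0, -0.005], "hand": 1},
  {"slide": [-0.602, -0.784, 0.031], "delta_rot": [0, 0, -0.005], "hand": 1},
  {"slide": [-0.602, -0.784, 0.031], "delta_rot": [0, 0, -0.005], "hand": 1},
])

```text
time_s: 0.78
eef_pos: [0.2951, 0.2897, 0.2233]
eef_rot: [0.0, 0.162, 0.987, -0.0]
wrist_force: [0.9, -0.7, 1.5]
opening: 1.003
```

Emit:
drive_tool([
  {"slide": [-0.54, -0.828, 0.031], "delta_rot": [0, 0, -0.005], "hand": 1},
  {"slide": [-0.54, -0.828, 0.031], "delta_rot": [0, 0, -0.005], "hand": 1},
  {"slide": [-0.54, -0.828, 0.031], "delta_rot": [0, 0, -0.005], "hand": 1},
  {"slide": [-0.54, -0.828, 0.031], "delta_rot": [0, 0, -0.005], "hand": 1},
  {"slide": [-0.54, -0.828, 0.031], "delta_rot": [0, 0, -0.005], "hand": 1},
])

```text
time_s: 1.4
eef_pos: [0.3642, 0.0524, 0.2158]
eef_rot: [0.0, 0.123, 0.992, 0.0]
wrist_force: [0.7, 0.7, 0.0]
opening: 0.997
```

Emit:
drive_tool([
  {"slide": [-0.474, -0.868, 0.031], "delta_rot": [0, 0, -0.005], "hand": 1},
  {"slide": [-0.474, -0.868, 0.031], "delta_rot": [0, 0, -0.005], "hand": 1},
  {"slide": [-0.474, -0.868, 0.031], "delta_rot": [0, 0, -0.005], "hand": 1},
  {"slide": [-0.474, -0.868, 0.031], "delta_rot": [0, 0, -0.005], "hand": 1},
  {"slide": [-0.474, -0.868, 0.031], "delta_rot": [0, 0, -0.005], "hand": 1},
])

```text
time_s: 2.02
eef_pos: [0.4333, -0.185, 0.2078]
eef_rot: [0.0, 0.085, 0.996, 0.0]
wrist_force: [0.4, 0.6, -0.3]
opening: 0.995
```

Emit:
drive_tool([
  {"slide": [-0.405, -0.902, 0.031], "delta_rot": [0, 0, -0.005], "hand": 1},
  {"slide": [-0.405, -0.902, 0.031], "delta_rot": [0, 0, -0.005], "hand": 1},
  {"slide": [-0.405, -0.902, 0.031], "delta_rot": [0, 0, -0.005], "hand": 1},
  {"slide": [-0.405, -0.902, 0.031], "delta_rot": [0, 0, -0.005], "hand": 1},
  {"slide": [-0.405, -0.902, 0.031], "delta_rot": [0, 0, -0.005], "hand": 1},
])

```text
time_s: 2.65
eef_pos: [0.5027, -0.422, 0.1997]
eef_rot: [-0.0, 0.045, 0.999, 0.0]
wrist_force: [0.3, 0.2, -0.1]
opening: 0.999
```

```bash
python3 - <<'E'
from h import *
snap('wrist','w1')
plan([([0.4996,-0.4218,0.10],84.5,5),([0.4996,-0.4218,0.047],84.5,5)],1)
E
```

```text
t 2.7 at [ 0.503  -0.4276  0.1988] ya 84.7 F [-3.3 -1.3  0.5] open 0.999

{"slide":[0.016, 0.023, 0.395],"delta_rot":[-0.0002, 0.0, 0.0002],"hand":1},
{"slide":[0.016, 0.023, 0.395],"delta_rot":[-0.0002, 0.0, 0.0002],"hand":1},
{"slide":[0.016, 0.023, 0.395],"delta_rot":[-0.0002, 0.0, 0.0002],"hand":1},
{"slide":[0.016, 0.022, 0.395],"delta_rot":[-0.0002, 0.0, 0.0002],"hand":1},
{"slide":[0.016, 0.022, 0.395],"delta_rot":[-0.0002, 0.0, 0.0002],"hand":1},

{"slide":[0.0, 0.0, 0.212],"delta_rot":[0.0, 0.0, 0.0],"hand":1},
{"slide":[0.0, 0.0, 0.212],"delta_rot":[0.0, 0.0, 0.0],"hand":1},
{"slide":[0.0, 0.0, 0.212],"delta_rot":[0.0, 0.0, 0.0],"hand":1},
{"slide":[0.0, 0.0, 0.212],"delta_rot":[0.0, 0.0, 0.0],"hand":1},
{"slide":[0.0, 0.0, 0.212],"delta_rot":[0.0, 0.0, 0.0],"hand":1},
```

View pics/w1.png

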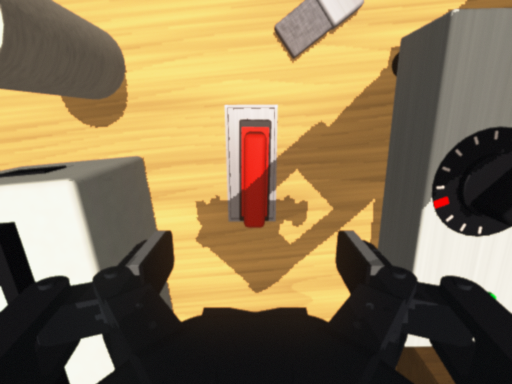

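```bash
python3 - <<'E'
from h import *
c=load('w1');T=load('top0')
print(ray(c,(140,158),0.0).round(3),ray(c,(165,290),0.0).round(3))
print('handle top far/near',ray(c,(256,130),0.086).round(3),ray(c,(254,224),0.086).round(3))
print(ray(T,(470,112),0.12),ray(T,(454,222),0.0))
E
```

```text
[ 0.475 -0.563  0.   ] [ 0.668 -0.566  0.   ]
handle top far/near [ 0.45  -0.414  0.086] [ 0.542 -0.425  0.086]
[ 0.76422408 -0.5549859   0.12      ] [ 0.47251653 -0.56434197  0.        ]
```

Emit:
drive_tool([
  {"slide": [0.016, 0.022, 0.4], "delta_rot": [0, 0, 0], "hand": 0.8},
  {"slide": [0.016, 0.022, 0.4], "delta_rot": [0, 0, 0], "hand": 0.8},
  {"slide": [0.016, 0.022, 0.4], "delta_rot": [0, 0, 0], "hand": 0.8},
  {"slide": [0.016, 0.022, 0.4], "delta_rot": [0, 0, 0], "hand": 0.8},
  {"slide": [0.016, 0.022, 0.4], "delta_rot": [0, 0, 0], "hand": 0.8},
])

```text
time_s: 3.32
eef_pos: [0.499, -0.4141, 0.099]
eef_rot: [-0.0, 0.045, 0.999, 0.0]
wrist_force: [0.6, -0.4, 0.4]
opening: 0.797
```

Emit:
drive_tool([
  {"slide": [0, 0, 0.25], "delta_rot": [0, 0, 0], "hand": 0.8},
  {"slide": [0, 0, 0.25], "delta_rot": [0, 0, 0], "hand": 0.8},
  {"slide": [0, 0, 0.25], "delta_rot": [0, 0, 0], "hand": 0.8},
  {"slide": [0, 0, 0.2], "delta_rot": [0, 0, 0], "hand": 0.8},
  {"slide": [0, 0, 0], "delta_rot": [0, 0, 0], "hand": 0.8},
])

```text
time_s: 3.95
eef_pos: [0.4986, -0.4142, 0.0517]
eef_rot: [-0.001, 0.045, 0.999, 0.001]
wrist_force: [-1.4, 0.0, 0.2]
opening: 0.799
```

```bash
python3 - <<'E'
from h import *
snap('wrist','w2')
plan([],1)
E
```

```text
t 4.0 at [ 0.499  -0.4146  0.0525] ya 84.8 F [ 0.   0.3 -0.2] open 0.794
```

View pics/w2.png

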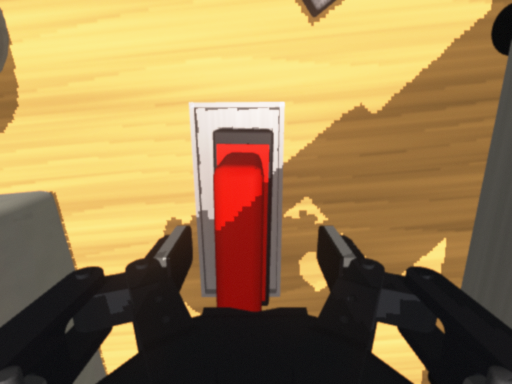

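Emit:
drive_tool([
  {"slide": [0, -0.14, 0.1], "delta_rot": [0, 0, 0], "hand": 0.8},
  {"slide": [0, 0, 0], "delta_rot": [0, 0, 0], "hand": 0},
  {"slide": [0, 0, 0], "delta_rot": [0, 0, 0], "hand": 0},
  {"slide": [0, 0, 0], "delta_rot": [0, 0, 0], "hand": 0},
  {"slide": [0, 0, 0], "delta_rot": [0, 0, 0], "hand": 0},
])

```text
time_s: 4.62
eef_pos: [0.4986, -0.4218, 0.0481]
eef_rot: [0.0, 0.045, 0.999, -0.0]
wrist_force: [-0.7, 0.4, 1.1]
opening: 0.253
```

Emit:
drive_tool([
  {"slide": [0, 0, 0], "delta_rot": [0, 0, 0], "hand": 0},
  {"slide": [0, 0, 0], "delta_rot": [0, 0, 0], "hand": 0},
  {"slide": [0, 0, 0], "delta_rot": [0, 0, 0], "hand": 0},
  {"slide": [0, 0, 0], "delta_rot": [0, 0, 0], "hand": 0},
  {"slide": [0, 0, 0], "delta_rot": [0, 0, 0], "hand": 0},
])

```text
time_s: 5.25
eef_pos: [0.4986, -0.4218, 0.0481]
eef_rot: [0.0, 0.045, 0.999, -0.0]
wrist_force: [-0.5, -0.3, 4.2]
opening: 0.248
```

```bash
python3 - <<'E'
from h import *
p=ctrl.get_obs()['eef_pos']
a=[p[0],p[1],0.22]
plan([(a,84.8,4),(list(plate(0.085,-0.085,0.22)),-4.2,11)],0)
print(plate(0.085,-.085,0),p)
E
```

```text
t 5.25 at [ 0.4986 -0.4218  0.0481] ya 84.8 F [-0.5 -0.3  4.2] open 0.248

{"slide":[-0.0, -0.0, -0.859],"delta_rot":[-0.0, 0.0, 0.0],"hand":0},
{"slide":[-0.0, -0.0, -0.859],"delta_rot":[-0.0, 0.0, 0.0],"hand":0},
{"slide":[-0.0, -0.0, -0.859],"delta_rot":[-0.0, 0.0, 0.0],"hand":0},
{"slide":[-0.0, -0.0, -0.859],"delta_rot":[-0.0, 0.0, 0.0],"hand":0},
{"slide":[-0.255, 0.647, 0.0],"delta_rot":[0.0, 0.0, 0.0449],"hand":0},

{"slide":[-0.162, 0.676, 0.0],"delta_rot":[0.0, 0.0, 0.0449],"hand":0},
{"slide":[-0.065, 0.692, 0.0],"delta_rot":[0.0, 0.0, 0.0449],"hand":0},
{"slide":[0.033, 0.694, 0.0],"delta_rot":[0.0, 0.0, 0.0449],"hand":0},
{"slide":[0.13, 0.683, 0.0],"delta_rot":[0.0, 0.0, 0.0449],"hand":0},
{"slide":[0.225, 0.658, 0.0],"delta_rot":[0.0, 0.0, 0.0449],"hand":0},

{"slide":[0.316, 0.619, 0.0],"delta_rot":[0.0, 0.0, 0.0449],"hand":0},
{"slide":[0.4, 0.569, 0.0],"delta_rot":[0.0, 0.0, 0.0449],"hand":0},
{"slide":[0.476, 0.507, 0.0],"delta_rot":[0.0, 0.0, 0.0449],"hand":0},
{"slide":[0.542, 0.435, 0.0],"delta_rot":[0.0, 0.0, 0.0449],"hand":0},
{"slide":[0.598, 0.354, 0.0],"delta_rot":[0.0, 0.0, 0.0449],"hand":0},
[ 0.67062586 -0.0804284   0.        ] [ 0.49859813 -0.42183735  0.04812913]
```

Emit:
drive_tool([
  {"slide": [0, 0, -0.5], "delta_rot": [0, 0, 0], "hand": 0},
  {"slide": [0, 0, -0.85], "delta_rot": [0, 0, 0], "hand": 0},
  {"slide": [0, 0, -0.85], "delta_rot": [0, 0, 0], "hand": 0},
  {"slide": [0, 0, -0.85], "delta_rot": [0, 0, 0], "hand": 0},
  {"slide": [0, 0, -0.4], "delta_rot": [0, 0, 0], "hand": 0},
])

```text
time_s: 5.88
eef_pos: [0.4987, -0.422, 0.2219]
eef_rot: [0.001, 0.045, 0.999, -0.001]
wrist_force: [-0.4, 0.2, -3.4]
opening: 0.25
```

Emit:
drive_tool([
  {"slide": [-0.25, 0.65, 0], "delta_rot": [0, 0, 0.045], "hand": 0},
  {"slide": [-0.16, 0.68, 0], "delta_rot": [0, 0, 0.045], "hand": 0},
  {"slide": [-0.06, 0.69, 0], "delta_rot": [0, 0, 0.045], "hand": 0},
  {"slide": [0.03, 0.69, 0], "delta_rot": [0, 0, 0.045], "hand": 0},
  {"slide": [0.13, 0.68, 0], "delta_rot": [0, 0, 0.045], "hand": 0},
])

```text
time_s: 6.5
eef_pos: [0.5755, -0.2648, 0.2179]
eef_rot: [-0.002, 0.39, 0.921, 0.0]
wrist_force: [0.0, -0.5, -3.0]
opening: 0.244
```

Emit:
drive_tool([
  {"slide": [0.225, 0.66, 0], "delta_rot": [0, 0, 0.045], "hand": 0},
  {"slide": [0.316, 0.62, 0], "delta_rot": [0, 0, 0.045], "hand": 0},
  {"slide": [0.4, 0.57, 0], "delta_rot": [0, 0, 0.045], "hand": 0},
  {"slide": [0.476, 0.51, 0], "delta_rot": [0, 0, 0.045], "hand": 0},
  {"slide": [0.54, 0.44, 0], "delta_rot": [0, 0, 0.045], "hand": 0},
])

```text
time_s: 7.12
eef_pos: [0.6543, -0.1098, 0.2178]
eef_rot: [-0.002, 0.685, 0.729, -0.001]
wrist_force: [-0.5, -0.3, -3.3]
opening: 0.252
```

```bash
python3 - <<'E'
from h import *
plan([(list(plate(0.09,-0.084,0.22)),-4.2,2),(list(plate(0.09,-0.084,0.17)),-4.2,3)],0)
E
```

```text
t 7.12 at [ 0.6543 -0.1098  0.2178] ya 3.5 F [-0.5 -0.3 -3.3] open 0.252

{"slide":[0.286, 0.232, -0.023],"delta_rot":[-0.0006, -0.0002, 0.0215],"hand":0},
{"slide":[0.301, 0.212, -0.023],"delta_rot":[-0.0006, -0.0002, 0.0215],"hand":0},
{"slide":[0.0, 0.0, 0.333],"delta_rot":[0.0, 0.0, 0.0],"hand":0},
{"slide":[0.0, 0.0, 0.333],"delta_rot":[0.0, 0.0, 0.0],"hand":0},
{"slide":[0.0, 0.0, 0.333],"delta_rot":[0.0, 0.0, 0.0],"hand":0},
```

Emit:
drive_tool([
  {"slide": [0.29, 0.23, 0], "delta_rot": [0, 0, 0.0215], "hand": 0},
  {"slide": [0.3, 0.21, 0], "delta_rot": [0, 0, 0.0215], "hand": 0},
  {"slide": [0, 0, 0.33], "delta_rot": [0, 0, 0], "hand": 0},
  {"slide": [0, 0, 0.33], "delta_rot": [0, 0, 0], "hand": 0},
  {"slide": [0, 0, 0], "delta_rot": [0, 0, 0], "hand": 0},
])

```text
time_s: 7.75
eef_pos: [0.6736, -0.0813, 0.1833]
eef_rot: [-0.003, 0.731, 0.682, -0.002]
wrist_force: [0.2, -0.9, -3.7]
opening: 0.248
```

```bash
python3 - <<'E'
from h import *
snap('side','s3');snap('top','t3')
s=cv2.imread('pics/s3.png');t=cv2.imread('pics/t3.png')
a=cv2.resize(s[120:280,190:330],None,fx=2.8,fy=2.8); b=cv2.resize(t[90:250,190:330],None,fx=2.8,fy=2.8)
cv2.imwrite('pics/st3.png',np.hstack([a,b]))
plan([(list(plate(0.09,-0.084,0.147)),-4.2,2)],0)
print(toplate(ctrl.get_obs()['eef_pos']))
E
```

```text
t 7.85 at [ 0.6754 -0.0817  0.1865] ya -4.0 F [ 0.9  0.7 -2.7] open 0.244

{"slide":[0.019, 0.002, 0.395],"delta_rot":[-0.0002, -0.0, 0.0007],"hand":0},
{"slide":[0.019, 0.002, 0.395],"delta_rot":[-0.0002, -0.0, 0.0007],"hand":0},
[ 0.08986905 -0.08591606]
```

View pics/st3.png

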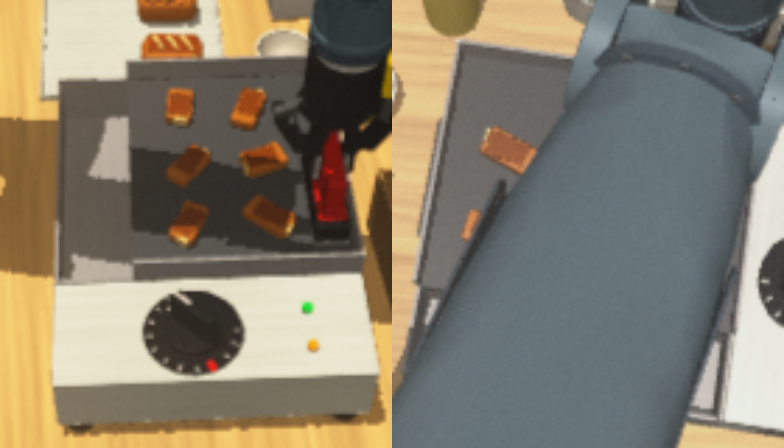

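Emit:
drive_tool([
  {"slide": [0.02, 0, 0.35], "delta_rot": [0, 0, 0], "hand": 0},
  {"slide": [0.02, 0, 0.35], "delta_rot": [0, 0, 0], "hand": 0},
  {"slide": [0, 0, 0.06], "delta_rot": [0, 0, 0], "hand": 0},
  {"slide": [0, 0, 0], "delta_rot": [0, 0, 0], "hand": 0},
  {"slide": [0, 0, 0], "delta_rot": [0, 0, 0], "hand": 0},
])

```text
time_s: 8.48
eef_pos: [0.6766, -0.0791, 0.15]
eef_rot: [0.001, 0.731, 0.682, 0.0]
wrist_force: [0.8, -0.8, -3.4]
opening: 0.256
```

```bash
python3 - <<'E'
from h import *
plan([],0)
print(toplate(ctrl.get_obs()['eef_pos']))
E
```

```text
t 8.47 at [ 0.6766 -0.0791  0.15  ] ya -3.9 F [ 0.8 -0.8 -3.4] open 0.256
[ 0.09091217 -0.08325054]
```

Emit:
drive_tool([
  {"slide": [0, -0.25, 0.06], "delta_rot": [0, 0, 0], "hand": 0},
  {"slide": [0, -0.35, 0], "delta_rot": [0, 0, 0], "hand": 0},
  {"slide": [0, -0.35, 0], "delta_rot": [0, 0, 0], "hand": 0},
  {"slide": [0, -0.35, 0], "delta_rot": [0, 0, 0], "hand": 0},
  {"slide": [0, -0.35, 0], "delta_rot": [0, 0, 0], "hand": 0},
])

```text
time_s: 9.1
eef_pos: [0.5939, -0.0735, 0.1473]
eef_rot: [0.001, 0.731, 0.682, 0.0]
wrist_force: [0.2, 0.0, -3.0]
opening: 0.247
```

Emit:
drive_tool([
  {"slide": [0, -0.35, 0], "delta_rot": [0, 0, 0], "hand": 0},
  {"slide": [0, -0.35, 0], "delta_rot": [0, 0, 0], "hand": 0},
  {"slide": [0, -0.35, 0], "delta_rot": [0, 0, 0], "hand": 0},
  {"slide": [0, -0.35, 0], "delta_rot": [0, 0, 0], "hand": 0},
  {"slide": [0, -0.25, 0], "delta_rot": [0, 0, 0], "hand": 0},
])

```text
time_s: 9.72
eef_pos: [0.5114, -0.0678, 0.1472]
eef_rot: [0.001, 0.731, 0.682, 0.0]
wrist_force: [0.2, -1.0, -3.2]
opening: 0.251
```

```bash
python3 - <<'E'
from h import *
plan([],0)
print(toplate(ctrl.get_obs()['eef_pos']))
snap('side','s4')
s=cv2.imread('pics/s4.png')
cv2.imwrite('pics/s4c.png',cv2.resize(s[120:280,190:330],None,fx=3.6,fy=3.6))
E
```

```text
t 9.72 at [ 0.5114 -0.0678  0.1472] ya -3.9 F [ 0.2 -1.  -3.2] open 0.251
[-0.07467263 -0.08394048]
```

View pics/s4c.png

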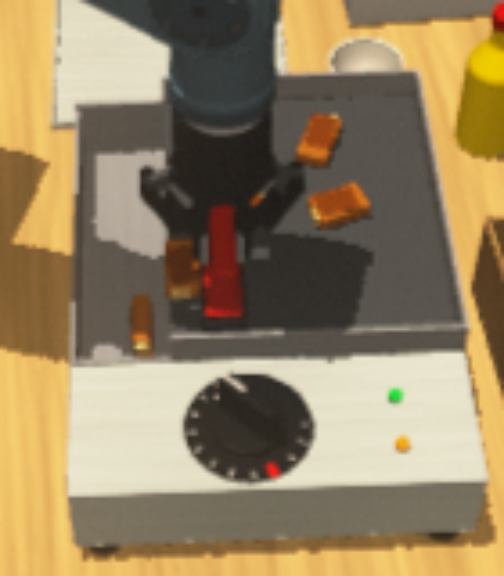

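The side view shows one crust tipping into the trough at (140,320) and the second still ahead of the blade at (180,270), so I'll keep pushing.

Emit:
drive_tool([
  {"slide": [0, -0.2, 0], "delta_rot": [0, 0, 0], "hand": 0},
  {"slide": [0, -0.2, 0], "delta_rot": [0, 0, 0], "hand": 0},
  {"slide": [0, -0.2, 0], "delta_rot": [0, 0, 0], "hand": 0},
  {"slide": [0, -0.2, 0], "delta_rot": [0, 0, 0], "hand": 0},
  {"slide": [0, 0, 0], "delta_rot": [0, 0, 0], "hand": 0},
])

```text
time_s: 10.4
eef_pos: [0.4709, -0.0648, 0.1462]
eef_rot: [-0.0, 0.731, 0.682, -0.0]
wrist_force: [0.2, -0.5, -3.6]
opening: 0.247
```

```bash
python3 - <<'E'
from h import *
p=ctrl.get_obs()['eef_pos']
plan([([p[0],p[1],0.19],-4.2,2),(plate(0.09,0.0,0.19),-4.2,5)],0)
print(toplate(ctrl.get_obs()['eef_pos']))
snap('side','s5')
s=cv2.imread('pics/s5.png')
cv2.imwrite('pics/s5c.png',cv2.resize(s[120:280,190:330],None,fx=3.6,fy=3.6))
E
```

```text
t 10.4 at [ 0.4709 -0.0648  0.1462] ya -3.9 F [ 0.2 -0.5 -3.6] open 0.247

{"slide":[0.0, -0.0, -0.438],"delta_rot":[-0.0001, -0.0, 0.0007],"hand":0},
{"slide":[0.0, -0.0, -0.438],"delta_rot":[-0.0001, -0.0, 0.0007],"hand":0},
{"slide":[0.336, 0.821, 0.0],"delta_rot":[0.0, 0.0, 0.0],"hand":0},
{"slide":[0.336, 0.821, 0.0],"delta_rot":[0.0, 0.0, 0.0],"hand":0},
{"slide":[0.336, 0.821, 0.0],"delta_rot":[0.0, 0.0, 0.0],"hand":0},

{"slide":[0.336, 0.821, 0.0],"delta_rot":[0.0, 0.0, 0.0],"hand":0},
{"slide":[0.336, 0.821, 0.0],"delta_rot":[0.0, 0.0, 0.0],"hand":0},
[-0.11533666 -0.08386986]
```

View pics/s5c.png

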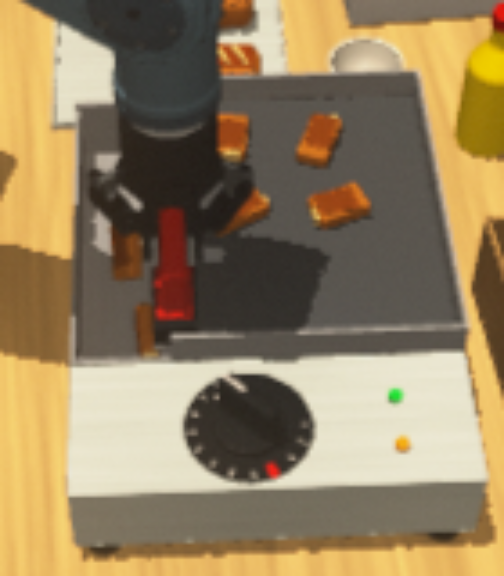

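Emit:
drive_tool([
  {"slide": [0, 0, -0.44], "delta_rot": [0, 0, 0], "hand": 0},
  {"slide": [0, 0, -0.44], "delta_rot": [0, 0, 0], "hand": 0},
  {"slide": [0.34, 0.82, 0], "delta_rot": [0, 0, 0], "hand": 0},
  {"slide": [0.34, 0.82, 0], "delta_rot": [0, 0, 0], "hand": 0},
  {"slide": [0.34, 0.82, 0], "delta_rot": [0, 0, 0], "hand": 0},
])

```text
time_s: 11.08
eef_pos: [0.5996, -0.0221, 0.1904]
eef_rot: [0.0, 0.731, 0.682, 0.0]
wrist_force: [-0.1, -1.2, -2.6]
opening: 0.249
```

Emit:
drive_tool([
  {"slide": [0.34, 0.82, 0], "delta_rot": [0, 0, 0], "hand": 0},
  {"slide": [0.34, 0.82, 0], "delta_rot": [0, 0, 0], "hand": 0},
  {"slide": [0, 0, 0.35], "delta_rot": [0, 0, 0], "hand": 0},
  {"slide": [0, 0, 0], "delta_rot": [0, 0, 0], "hand": 0},
  {"slide": [0, 0, 0], "delta_rot": [0, 0, 0], "hand": 0},
])

```text
time_s: 11.7
eef_pos: [0.6811, 0.0055, 0.1725]
eef_rot: [-0.0, 0.731, 0.682, -0.0]
wrist_force: [0.2, 0.0, -3.1]
opening: 0.252
```

```bash
python3 - <<'E'
from h import *
plan([(plate(0.09,0.0,0.147),-4.2,3)],0)
print(toplate(ctrl.get_obs()['eef_pos']))
snap('side','s6')
s=cv2.imread('pics/s6.png')
cv2.imwrite('pics/s6c.png',cv2.resize(s[120:280,190:330],None,fx=3.6,fy=3.6))
E
```

```text
t 11.7 at [0.6811 0.0055 0.1725] ya -4.0 F [ 0.2  0.  -3.1] open 0.252

{"slide":[-0.01, 0.005, 0.17],"delta_rot":[-0.0001, -0.0, 0.0004],"hand":0},
{"slide":[-0.01, 0.005, 0.17],"delta_rot":[-0.0001, -0.0, 0.0004],"hand":0},
{"slide":[-0.01, 0.005, 0.17],"delta_rot":[-0.0001, -0.0, 0.0004],"hand":0},
[0.08922467 0.00144074]
```

View pics/s6c.png

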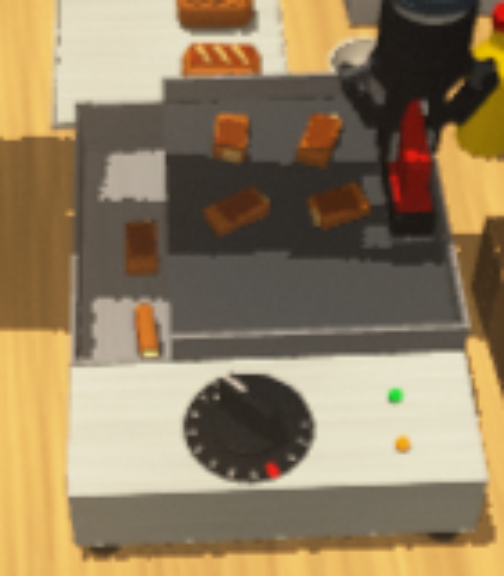

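Two crusts lie in the trough, (140,248) and (148,330), and the scraper is behind the middle column. Next is the second stroke.

Emit:
drive_tool([
  {"slide": [0, 0, 0.26], "delta_rot": [0, 0, 0], "hand": 0},
  {"slide": [0, 0, 0.25], "delta_rot": [0, 0, 0], "hand": 0},
  {"slide": [0, 0, 0], "delta_rot": [0, 0, 0], "hand": 0},
  {"slide": [0, -0.2, 0], "delta_rot": [0, 0, 0], "hand": 0},
  {"slide": [0, -0.35, 0], "delta_rot": [0, 0, 0], "hand": 0},
])

```text
time_s: 12.38
eef_pos: [0.6543, 0.0076, 0.1476]
eef_rot: [0.0, 0.731, 0.682, 0.0]
wrist_force: [-0.5, 0.4, -2.4]
opening: 0.248
```

Emit:
drive_tool([
  {"slide": [0, -0.35, 0], "delta_rot": [0, 0, 0], "hand": 0},
  {"slide": [0, -0.35, 0], "delta_rot": [0, 0, 0], "hand": 0},
  {"slide": [0, -0.35, 0], "delta_rot": [0, 0, 0], "hand": 0},
  {"slide": [0, -0.35, 0], "delta_rot": [0, 0, 0], "hand": 0},
  {"slide": [0, -0.35, 0], "delta_rot": [0, 0, 0], "hand": 0},
])

```text
time_s: 13.0
eef_pos: [0.5665, 0.0138, 0.1479]
eef_rot: [0.0, 0.731, 0.682, 0.0]
wrist_force: [-0.4, -0.0, -1.8]
opening: 0.254
```

Emit:
drive_tool([
  {"slide": [0, -0.35, 0], "delta_rot": [0, 0, 0], "hand": 0},
  {"slide": [0, -0.35, 0], "delta_rot": [0, 0, 0], "hand": 0},
  {"slide": [0, -0.3, 0], "delta_rot": [0, 0, 0], "hand": 0},
  {"slide": [0, -0.2, 0], "delta_rot": [0, 0, 0], "hand": 0},
  {"slide": [0, -0.2, 0], "delta_rot": [0, 0, 0], "hand": 0},
])

```text
time_s: 13.62
eef_pos: [0.4971, 0.0185, 0.1476]
eef_rot: [0.0, 0.731, 0.682, 0.0]
wrist_force: [0.5, -0.2, -3.1]
opening: 0.249
```

```bash
python3 - <<'E'
from h import *
plan([],0)
print(toplate(ctrl.get_obs()['eef_pos']))
snap('side','s7')
s=cv2.imread('pics/s7.png')
cv2.imwrite('pics/s7c.png',cv2.resize(s[120:280,190:330],None,fx=3.6,fy=3.6))
E
```

```text
t 13.62 at [0.4971 0.0185 0.1476] ya -3.9 F [ 0.5 -0.2 -3.1] open 0.249
[-0.09527743  0.00107807]
```

View pics/s7c.png

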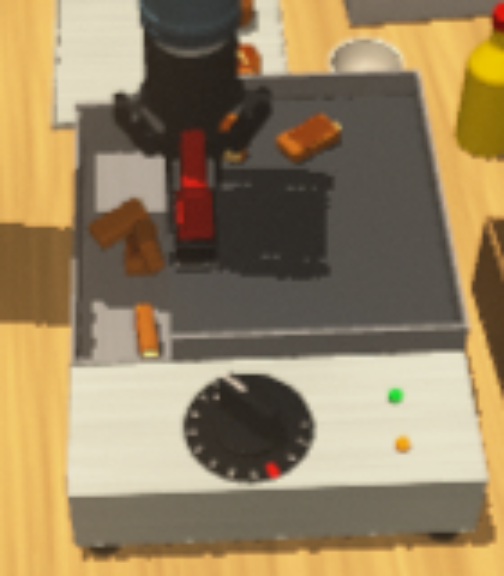

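Emit:
drive_tool([
  {"slide": [0, -0.2, 0], "delta_rot": [0, 0, 0], "hand": 0},
  {"slide": [0, -0.2, 0], "delta_rot": [0, 0, 0], "hand": 0},
  {"slide": [0, -0.06, 0], "delta_rot": [0, 0, 0], "hand": 0},
  {"slide": [0, 0, -0.44], "delta_rot": [0, 0, 0], "hand": 0},
  {"slide": [0, 0, -0.44], "delta_rot": [0, 0, 0], "hand": 0},
])

```text
time_s: 14.3
eef_pos: [0.4743, 0.0201, 0.1916]
eef_rot: [-0.0, 0.731, 0.682, -0.0]
wrist_force: [0.6, -0.1, -3.0]
opening: 0.247
```

```bash
python3 - <<'E'
from h import *
plan([(plate(0.092,0.085,0.19),-4.2,5)],0)
print(toplate(ctrl.get_obs()['eef_pos']))
snap('side','s8')
s=cv2.imread('pics/s8.png')
cv2.imwrite('pics/s8c.png',cv2.resize(s[120:280,190:330],None,fx=3.6,fy=3.6))
E
```

```text
t 14.3 at [0.4743 0.0201 0.1916] ya -3.9 F [ 0.6 -0.1 -3. ] open 0.247

{"slide":[0.333, 0.842, 0.006],"delta_rot":[-0.0, -0.0, 0.0003],"hand":0},
{"slide":[0.334, 0.841, 0.006],"delta_rot":[-0.0, -0.0, 0.0003],"hand":0},
{"slide":[0.334, 0.841, 0.006],"delta_rot":[-0.0, -0.0, 0.0003],"hand":0},
{"slide":[0.335, 0.841, 0.006],"delta_rot":[-0.0, -0.0, 0.0003],"hand":0},
{"slide":[0.336, 0.84, 0.007],"delta_rot":[-0.0, -0.0, 0.0003],"hand":0},
[-0.11811916  0.00102249]
```

View pics/s8c.png

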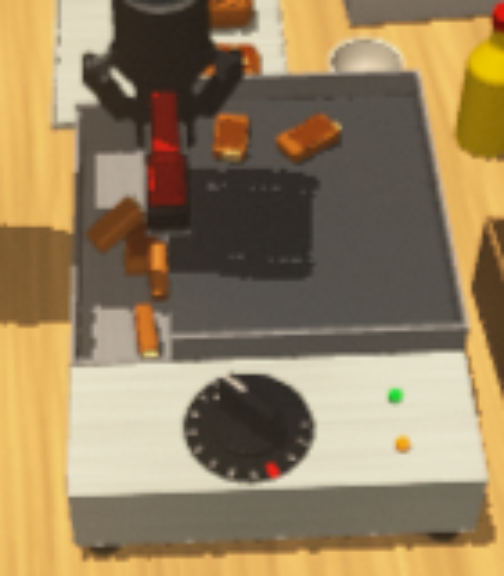

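Emit:
drive_tool([
  {"slide": [0.33, 0.84, 0], "delta_rot": [0, 0, 0], "hand": 0},
  {"slide": [0.33, 0.84, 0], "delta_rot": [0, 0, 0], "hand": 0},
  {"slide": [0.33, 0.84, 0], "delta_rot": [0, 0, 0], "hand": 0},
  {"slide": [0.33, 0.84, 0], "delta_rot": [0, 0, 0], "hand": 0},
  {"slide": [0.33, 0.84, 0], "delta_rot": [0, 0, 0], "hand": 0},
])

```text
time_s: 14.98
eef_pos: [0.6909, 0.0884, 0.1902]
eef_rot: [-0.0, 0.731, 0.682, -0.0]
wrist_force: [0.7, -1.0, -3.0]
opening: 0.252
```

Emit:
drive_tool([
  {"slide": [0, 0, 0], "delta_rot": [0, 0, 0], "hand": 0},
  {"slide": [0, 0, 0], "delta_rot": [0, 0, 0], "hand": 0},
  {"slide": [0, 0, 0], "delta_rot": [0, 0, 0], "hand": 0},
  {"slide": [0, 0, 0], "delta_rot": [0, 0, 0], "hand": 0},
  {"slide": [0, 0, 0], "delta_rot": [0, 0, 0], "hand": 0},
])

```text
time_s: 15.6
eef_pos: [0.6895, 0.0878, 0.1919]
eef_rot: [0.0, 0.731, 0.682, 0.0]
wrist_force: [0.6, -0.6, -2.7]
opening: 0.249
```

```bash
python3 - <<'E'
from h import *
S=load('side0')
for p in [(276.2,158.2),(254,158)]: print(toplate(ray(S,p,0.11)))
plan([(plate(0.09,0.086,0.147),-4.2,3)],0)
print(toplate(ctrl.get_obs()['eef_pos']))
snap('side','s9')
s=cv2.imread('pics/s9.png')
cv2.imwrite('pics/s9c.png',cv2.resize(s[120:280,190:330],None,fx=3.6,fy=3.6))
E
```

```text
[0.01610959 0.08451358]
[-0.05765454  0.08872618]
t 15.6 at [0.6895 0.0878 0.1919] ya -3.9 F [ 0.6 -0.6 -2.7] open 0.249

{"slide":[0.013, -0.011, 0.299],"delta_rot":[0.0001, 0.0, 0.0005],"hand":0},
{"slide":[0.013, -0.011, 0.299],"delta_rot":[0.0001, 0.0, 0.0005],"hand":0},
{"slide":[0.013, -0.011, 0.299],"delta_rot":[0.0001, 0.0, 0.0005],"hand":0},
[0.09162549 0.08411464]
```

View pics/s9c.png

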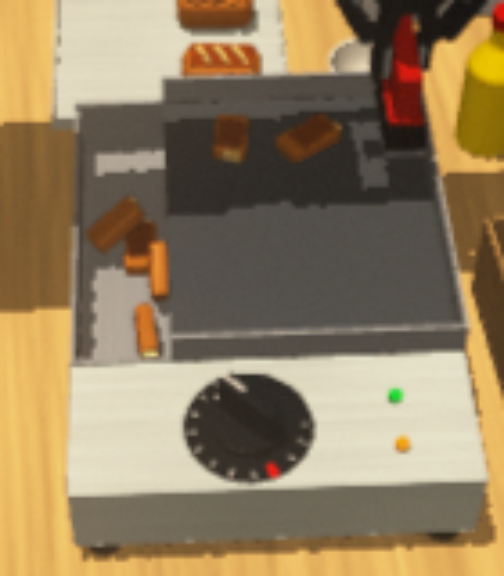

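Emit:
drive_tool([
  {"slide": [0.01, 0, 0.45], "delta_rot": [0, 0, 0], "hand": 0},
  {"slide": [0.01, 0, 0.44], "delta_rot": [0, 0, 0], "hand": 0},
  {"slide": [0, 0, 0], "delta_rot": [0, 0, 0], "hand": 0},
  {"slide": [0, -0.2, 0], "delta_rot": [0, 0, 0], "hand": 0},
  {"slide": [0, -0.35, 0], "delta_rot": [0, 0, 0], "hand": 0},
])

```text
time_s: 16.27
eef_pos: [0.6617, 0.0908, 0.1469]
eef_rot: [0.0, 0.731, 0.682, 0.0]
wrist_force: [-0.3, 0.1, -3.7]
opening: 0.249
```

Emit:
drive_tool([
  {"slide": [0, -0.35, 0], "delta_rot": [0, 0, 0], "hand": 0},
  {"slide": [0, -0.35, 0], "delta_rot": [0, 0, 0], "hand": 0},
  {"slide": [0, -0.35, 0], "delta_rot": [0, 0, 0], "hand": 0},
  {"slide": [0, -0.35, 0], "delta_rot": [0, 0, 0], "hand": 0},
  {"slide": [0, -0.35, 0], "delta_rot": [0, 0, 0], "hand": 0},
])

```text
time_s: 16.9
eef_pos: [0.5739, 0.097, 0.1472]
eef_rot: [0.0, 0.731, 0.682, 0.0]
wrist_force: [-0.3, -0.1, -2.4]
opening: 0.25
```

Emit:
drive_tool([
  {"slide": [0, -0.35, 0], "delta_rot": [0, 0, 0], "hand": 0},
  {"slide": [0, -0.35, 0], "delta_rot": [0, 0, 0], "hand": 0},
  {"slide": [0, -0.25, 0], "delta_rot": [0, 0, 0], "hand": 0},
  {"slide": [0, -0.2, 0], "delta_rot": [0, 0, 0], "hand": 0},
  {"slide": [0, -0.2, 0], "delta_rot": [0, 0, 0], "hand": 0},
])

```text
time_s: 17.52
eef_pos: [0.5073, 0.1015, 0.147]
eef_rot: [0.0, 0.731, 0.682, 0.0]
wrist_force: [-0.3, -0.5, -3.0]
opening: 0.248
```

Emit:
drive_tool([
  {"slide": [0, -0.2, 0], "delta_rot": [0, 0, 0], "hand": 0},
  {"slide": [0, -0.2, 0], "delta_rot": [0, 0, 0], "hand": 0},
  {"slide": [0, -0.16, 0], "delta_rot": [0, 0, 0], "hand": 0},
  {"slide": [0, 0, 0], "delta_rot": [0, 0, 0], "hand": 0},
  {"slide": [0, 0, 0], "delta_rot": [0, 0, 0], "hand": 0},
])

```text
time_s: 18.15
eef_pos: [0.48, 0.1034, 0.147]
eef_rot: [0.0, 0.731, 0.682, 0.0]
wrist_force: [0.8, -0.2, -3.1]
opening: 0.254
```

```bash
python3 - <<'E'
from h import *
plan([],0)
print(toplate(ctrl.get_obs()['eef_pos']))
snap('side','s10')
s=cv2.imread('pics/s10.png')
cv2.imwrite('pics/s10c.png',cv2.resize(s[120:280,190:330],None,fx=3.6,fy=3.6))
E
```

```text
t 18.15 at [0.48   0.1034 0.147 ] ya -3.9 F [ 0.8 -0.2 -3.1] open 0.254
[-0.11838139  0.08451083]
```

View pics/s10c.png

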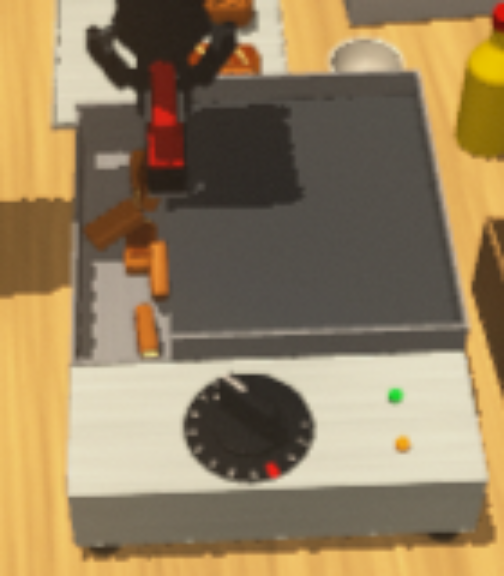

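Emit:
drive_tool([
  {"slide": [0, 0, -0.4], "delta_rot": [0, 0, 0], "hand": 0},
  {"slide": [0, 0, -0.5], "delta_rot": [0, 0, 0], "hand": 0},
  {"slide": [0, 0, -0.5], "delta_rot": [0, 0, 0], "hand": 0},
  {"slide": [0, 0, -0.1], "delta_rot": [0, 0, 0], "hand": 0},
  {"slide": [0, 0, 0], "delta_rot": [0, 0, 0], "hand": 0},
])

```text
time_s: 18.82
eef_pos: [0.4797, 0.1034, 0.2214]
eef_rot: [-0.0, 0.731, 0.682, -0.0]
wrist_force: [1.1, -0.1, -3.5]
opening: 0.251
```

```bash
python3 - <<'E'
from h import *
p=ctrl.get_obs()['eef_pos']
plan([([0.4975,-0.4235,0.222],84.8,15)],0)
print(toplate(ctrl.get_obs()['eef_pos']))
snap('side','s11')
s=cv2.imread('pics/s11.png')
cv2.imwrite('pics/s11c.png',cv2.resize(s[120:280,190:330],None,fx=3.6,fy=3.6))
E
```

```text
t 18.82 at [0.4797 0.1034 0.2214] ya -3.9 F [ 1.1 -0.1 -3.5] open 0.251

{"slide":[-0.699, 0.072, -0.001],"delta_rot":[-0.0, -0.0, -0.0329],"hand":0},
{"slide":[-0.703, -0.0, -0.001],"delta_rot":[-0.0, -0.0, -0.0329],"hand":0},
{"slide":[-0.699, -0.073, -0.001],"delta_rot":[-0.0, -0.0, -0.0329],"hand":0},
{"slide":[-0.688, -0.145, -0.001],"delta_rot":[-0.0, -0.0, -0.0329],"hand":0},
{"slide":[-0.669, -0.215, -0.001],"delta_rot":[-0.0, -0.0, -0.0329],"hand":0},

{"slide":[-0.644, -0.283, -0.001],"delta_rot":[-0.0, -0.0, -0.0329],"hand":0},
{"slide":[-0.611, -0.347, -0.001],"delta_rot":[-0.0, -0.0, -0.0329],"hand":0},
{"slide":[-0.572, -0.409, -0.001],"delta_rot":[-0.0, -0.0, -0.0329],"hand":0},
{"slide":[-0.527, -0.465, -0.001],"delta_rot":[-0.0, -0.0, -0.0329],"hand":0},
{"slide":[-0.476, -0.517, -0.001],"delta_rot":[-0.0, -0.0, -0.0329],"hand":0},

{"slide":[-0.42, -0.563, -0.001],"delta_rot":[-0.0, -0.0, -0.0329],"hand":0},
{"slide":[-0.36, -0.604, -0.001],"delta_rot":[-0.0, -0.0, -0.0329],"hand":0},
{"slide":[-0.296, -0.638, -0.001],"delta_rot":[-0.0, -0.0, -0.0329],"hand":0},
{"slide":[-0.228, -0.665, -0.001],"delta_rot":[-0.0, -0.0, -0.0329],"hand":0},
{"slide":[-0.159, -0.685, -0.001],"delta_rot":[-0.0, -0.0, -0.0329],"hand":0},
[-0.11874002  0.08449329]
```

View pics/s11c.png

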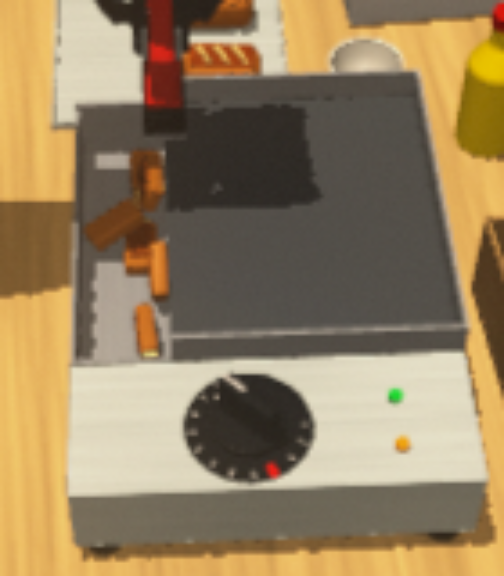

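All 6 crusts are in the trough and the plate is clear. I'm moving the scraper back to its rest.

Emit:
drive_tool([
  {"slide": [-0.7, 0.07, 0], "delta_rot": [0, 0, -0.033], "hand": 0},
  {"slide": [-0.7, 0, 0], "delta_rot": [0, 0, -0.033], "hand": 0},
  {"slide": [-0.7, -0.07, 0], "delta_rot": [0, 0, -0.033], "hand": 0},
  {"slide": [-0.69, -0.145, 0], "delta_rot": [0, 0, -0.033], "hand": 0},
  {"slide": [-0.67, -0.215, 0], "delta_rot": [0, 0, -0.033], "hand": 0},
])

```text
time_s: 19.5
eef_pos: [0.4851, -0.0731, 0.2203]
eef_rot: [-0.001, 0.53, 0.848, -0.0]
wrist_force: [-0.5, 0.6, -2.6]
opening: 0.248
```

Emit:
drive_tool([
  {"slide": [-0.64, -0.28, 0], "delta_rot": [0, 0, -0.033], "hand": 0},
  {"slide": [-0.61, -0.35, 0], "delta_rot": [0, 0, -0.033], "hand": 0},
  {"slide": [-0.57, -0.41, 0], "delta_rot": [0, 0, -0.033], "hand": 0},
  {"slide": [-0.53, -0.465, 0], "delta_rot": [0, 0, -0.033], "hand": 0},
  {"slide": [-0.475, -0.515, 0], "delta_rot": [0, 0, -0.033], "hand": 0},
])

```text
time_s: 20.12
eef_pos: [0.4916, -0.2484, 0.22]
eef_rot: [-0.001, 0.295, 0.955, 0.001]
wrist_force: [-0.1, 0.4, -3.2]
opening: 0.25
```

Emit:
drive_tool([
  {"slide": [-0.42, -0.56, 0], "delta_rot": [0, 0, -0.033], "hand": 0},
  {"slide": [-0.36, -0.6, 0], "delta_rot": [0, 0, -0.033], "hand": 0},
  {"slide": [-0.3, -0.64, 0], "delta_rot": [0, 0, -0.033], "hand": 0},
  {"slide": [-0.23, -0.665, 0], "delta_rot": [0, 0, -0.033], "hand": 0},
  {"slide": [-0.16, -0.685, 0], "delta_rot": [0, 0, -0.033], "hand": 0},
])

```text
time_s: 20.75
eef_pos: [0.499, -0.4237, 0.2195]
eef_rot: [-0.001, 0.041, 0.999, 0.001]
wrist_force: [-0.1, -0.0, -3.4]
opening: 0.251
```

Emit:
drive_tool([
  {"slide": [0, 0, 0.5], "delta_rot": [0, 0, 0], "hand": 0},
  {"slide": [0, 0, 0.7], "delta_rot": [0, 0, 0], "hand": 0},
  {"slide": [0, 0, 0.7], "delta_rot": [0, 0, 0], "hand": 0},
  {"slide": [0, 0, 0.5], "delta_rot": [0, 0, 0], "hand": 0},
  {"slide": [0, 0, 0], "delta_rot": [0, 0, 0], "hand": 0},
])

```text
time_s: 21.38
eef_pos: [0.4975, -0.4208, 0.0973]
eef_rot: [-0.003, 0.042, 0.999, 0.003]
wrist_force: [-0.7, -0.7, -2.5]
opening: 0.25
```

```bash
python3 - <<'E'
from h import *
snap('wrist','w12')
plan([([0.4975,-0.4235,0.06],84.8,4),([0.4975,-0.4235,0.0485],84.8,4)],0)
E
```

```text
t 21.43 at [ 0.4986 -0.4221  0.0996] ya 85.2 F [-0.2  0.4 -3.6] open 0.248

{"slide":[0.004, -0.008, 0.198],"delta_rot":[0.0002, -0.0002, 0.0005],"hand":0},
{"slide":[0.004, -0.008, 0.198],"delta_rot":[0.0002, -0.0002, 0.0005],"hand":0},
{"slide":[0.005, -0.008, 0.198],"delta_rot":[0.0002, -0.0002, 0.0005],"hand":0},
{"slide":[0.005, -0.008, 0.198],"delta_rot":[0.0002, -0.0002, 0.0005],"hand":0},
{"slide":[0.0, 0.0, 0.057],"delta_rot":[0.0, 0.0, 0.0],"hand":0},

{"slide":[0.0, 0.0, 0.057],"delta_rot":[0.0, 0.0, 0.0],"hand":0},
{"slide":[0.0, 0.0, 0.057],"delta_rot":[0.0, 0.0, 0.0],"hand":0},
{"slide":[0.0, 0.0, 0.057],"delta_rot":[0.0, 0.0, 0.0],"hand":0},
```

View pics/w12.png

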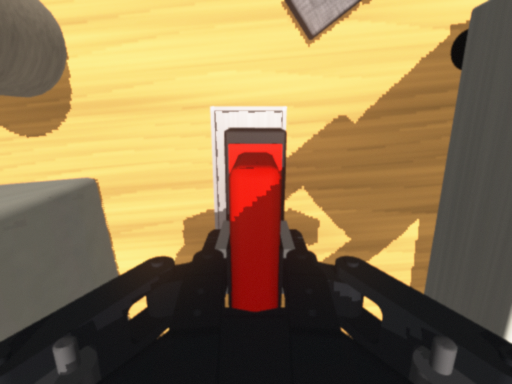

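The scraper is above the dish, with the block at (256,135) and the dish at (212–286,107). I'll lower it now.

Emit:
drive_tool([
  {"slide": [0, -0.02, 0.25], "delta_rot": [0, 0, 0], "hand": 0},
  {"slide": [0, -0.02, 0.25], "delta_rot": [0, 0, 0], "hand": 0},
  {"slide": [0, 0, 0.25], "delta_rot": [0, 0, 0], "hand": 0},
  {"slide": [0, 0, 0.15], "delta_rot": [0, 0, 0], "hand": 0},
  {"slide": [0, 0, 0], "delta_rot": [0, 0, 0], "hand": 0},
])

```text
time_s: 22.05
eef_pos: [0.499, -0.4246, 0.0557]
eef_rot: [-0.001, 0.042, 0.999, 0.001]
wrist_force: [0.3, -0.2, -3.0]
opening: 0.246
```

```bash
python3 - <<'E'
from h import *
plan([],0)
E
```

```text
t 22.05 at [ 0.499  -0.4246  0.0557] ya 85.2 F [ 0.3 -0.2 -3. ] open 0.246
```

Emit:
drive_tool([
  {"slide": [0, 0, 0.05], "delta_rot": [0, 0, 0], "hand": 0},
  {"slide": [0, 0, 0.05], "delta_rot": [0, 0, 0], "hand": 0},
  {"slide": [0, 0, 0.04], "delta_rot": [0, 0, 0], "hand": 0},
  {"slide": [0, 0, 0], "delta_rot": [0, 0, 0], "hand": 0},
  {"slide": [0, 0, 0], "delta_rot": [0, 0, 0], "hand": 0},
])

```text
time_s: 22.68
eef_pos: [0.4995, -0.4252, 0.0499]
eef_rot: [0.0, 0.042, 0.999, -0.0]
wrist_force: [0.6, 0.3, -2.9]
opening: 0.251
```

Emit:
drive_tool([
  {"slide": [0, 0, 0.03], "delta_rot": [0, 0, 0], "hand": 0},
  {"slide": [0, 0, 0.01], "delta_rot": [0, 0, 0], "hand": 0},
  {"slide": [0, 0, 0], "delta_rot": [0, 0, 0], "hand": 0},
  {"slide": [0, 0, 0], "delta_rot": [0, 0, 0], "hand": 0},
  {"slide": [0, 0, 0], "delta_rot": [0, 0, 0], "hand": 0},
])

```text
time_s: 23.3
eef_pos: [0.4994, -0.4252, 0.0478]
eef_rot: [-0.0, 0.042, 0.999, -0.0]
wrist_force: [0.4, -0.6, -3.2]
opening: 0.25
```

Emit:
drive_tool([
  {"slide": [0, 0, 0.02], "delta_rot": [0, 0, 0], "hand": 0},
  {"slide": [0, 0, 0], "delta_rot": [0, 0, 0], "hand": 0},
  {"slide": [0, 0, 0.02], "delta_rot": [0, 0, 0], "hand": 0},
  {"slide": [0, 0, 0], "delta_rot": [0, 0, 0], "hand": 0},
  {"slide": [0, 0, 0], "delta_rot": [0, 0, 0], "hand": 0},
])

```text
time_s: 23.92
eef_pos: [0.4995, -0.4253, 0.0476]
eef_rot: [0.0, 0.042, 0.999, -0.0]
wrist_force: [-5.2, 4.8, 11.7]
opening: 0.248
```

Contact is confirmed. I'll release, then raise the arm.

Emit:
drive_tool([
  {"slide": [0, 0, -0.02], "delta_rot": [0, 0, 0], "hand": 0},
  {"slide": [0, 0, 0], "delta_rot": [0, 0, 0], "hand": 0.7},
  {"slide": [0, 0, 0], "delta_rot": [0, 0, 0], "hand": 0.7},
  {"slide": [0, 0, 0], "delta_rot": [0, 0, 0], "hand": 0.7},
  {"slide": [0, 0, 0], "delta_rot": [0, 0, 0], "hand": 0.7},
])

```text
time_s: 24.55
eef_pos: [0.4994, -0.4252, 0.0466]
eef_rot: [-0.0, 0.042, 0.999, 0.0]
wrist_force: [-0.2, 0.1, 0.3]
opening: 0.701
```

Emit:
drive_tool([
  {"slide": [0, 0, -0.6], "delta_rot": [0, 0, 0], "hand": 0.7},
  {"slide": [0, 0, -1], "delta_rot": [0, 0, 0], "hand": 0.7},
  {"slide": [0, 0, -1], "delta_rot": [0, 0, 0], "hand": 0.7},
  {"slide": [0, 0, -0.8], "delta_rot": [0, 0, 0], "hand": 0.7},
  {"slide": [0, 0, 0], "delta_rot": [0, 0, 0], "hand": 0.7},
])

```text
time_s: 25.18
eef_pos: [0.5011, -0.4271, 0.2218]
eef_rot: [0.003, 0.042, 0.999, -0.003]
wrist_force: [0.1, -0.5, -0.3]
opening: 0.697
```

```bash
python3 - <<'E'
from h import *
plan([],0)
s=snap('side','s13')['frame'];t=snap('top','t13')['frame'];w=snap('wrist','w13')['frame']
a=cv2.resize(t[95:255,100:440],None,fx=2.2,fy=2.2);b=cv2.resize(s[230:350,130:330],None,fx=1.8,fy=1.8)
im=np.zeros((352+216,748,3),np.uint8);im[:352,:748]=a[:352,:748];im[352:,:360]=b;w2=cv2.resize(w,(288,216));im[352:,400:688]=w2
cv2.imwrite('pics/c13.png',im[:,:,::-1])
E
```

```text
t 25.18 at [ 0.5011 -0.4271  0.2218] ya 85.2 F [ 0.1 -0.5 -0.3] open 0.697
```

View pics/c13.png

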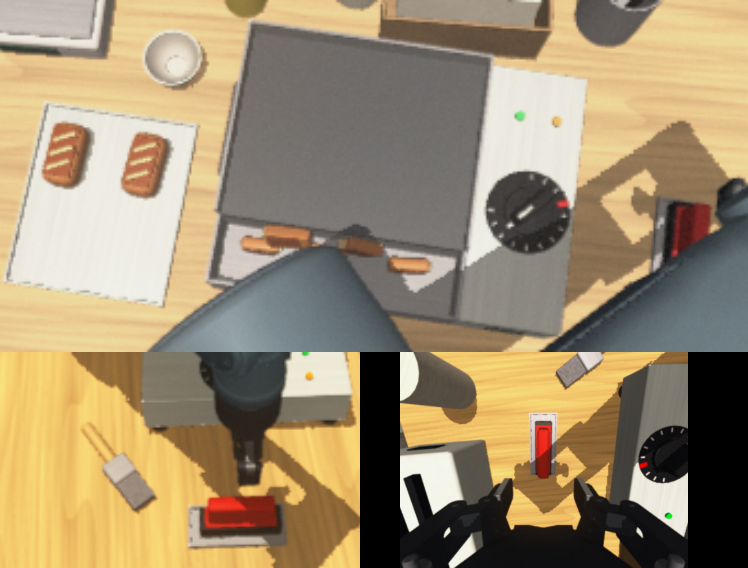

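Emit:
drive_tool([
  {"slide": [0.1, 0.7, -0.3], "delta_rot": [0, 0, 0], "hand": 0.7},
  {"slide": [0.1, 1, -0.3], "delta_rot": [0, 0, 0], "hand": 0.7},
  {"slide": [0.1, 1, -0.3], "delta_rot": [0, 0, 0], "hand": 0.7},
  {"slide": [0.1, 1, -0.2], "delta_rot": [0, 0, 0], "hand": 0.7},
  {"slide": [0.1, 1, 0], "delta_rot": [0, 0, 0], "hand": 0.7},
])

```text
time_s: 25.95
eef_pos: [0.4938, -0.1871, 0.2708]
eef_rot: [-0.001, 0.042, 0.999, 0.0]
wrist_force: [-0.3, 0.6, 0.1]
opening: 0.698
```

Emit:
drive_tool([
  {"slide": [0, 0, 0], "delta_rot": [0, 0, 0.054], "hand": 0.7},
  {"slide": [0, 0, 0], "delta_rot": [0, 0, 0.054], "hand": 0.7},
  {"slide": [0, 0, 0], "delta_rot": [0, 0, 0.054], "hand": 0.7},
  {"slide": [0, 0, 0], "delta_rot": [0, 0, 0.054], "hand": 0.7},
  {"slide": [0, 0, 0], "delta_rot": [0, 0, 0.054], "hand": 0.7},
])

```text
time_s: 26.58
eef_pos: [0.4935, -0.1884, 0.2696]
eef_rot: [-0.002, 0.452, 0.892, 0.0]
wrist_force: [0.6, 1.1, -0.0]
opening: 0.699
```

Emit:
drive_tool([
  {"slide": [0, 0, 0], "delta_rot": [0, 0, 0.054], "hand": 0.7},
  {"slide": [0, 0, 0], "delta_rot": [0, 0, 0.054], "hand": 0.7},
  {"slide": [0, 0, 0], "delta_rot": [0, 0, 0.054], "hand": 0.7},
  {"slide": [0, 0, 0], "delta_rot": [0, 0, 0.054], "hand": 0.7},
  {"slide": [0, 0, 0], "delta_rot": [0, 0, 0.054], "hand": 0.7},
])

```text
time_s: 27.2
eef_pos: [0.4935, -0.1884, 0.2696]
eef_rot: [-0.002, 0.779, 0.627, -0.001]
wrist_force: [-0.2, 0.4, -0.3]
opening: 0.7
```

Emit:
drive_tool([
  {"slide": [0, 0, 0], "delta_rot": [0, 0, 0.054], "hand": 0.7},
  {"slide": [0, 0, 0], "delta_rot": [0, 0, 0.054], "hand": 0.7},
  {"slide": [0, 0, 0], "delta_rot": [0, 0, 0.054], "hand": 0.7},
  {"slide": [0, 0, 0], "delta_rot": [0, 0, 0.054], "hand": 0.7},
  {"slide": [0, 0, 0], "delta_rot": [0, 0, 0.054], "hand": 0.7},
])

```text
time_s: 27.82
eef_pos: [0.4935, -0.1884, 0.2696]
eef_rot: [-0.001, 0.968, 0.251, -0.001]
wrist_force: [0.1, -0.3, 0.8]
opening: 0.697
```

Emit:
drive_tool([
  {"slide": [0, 0, 0], "delta_rot": [0, 0, 0.054], "hand": 0.7},
  {"slide": [0, 0, 0], "delta_rot": [0, 0, 0.054], "hand": 0.7},
  {"slide": [0, 0, 0], "delta_rot": [0, 0, 0.054], "hand": 0.7},
  {"slide": [0, 0, 0], "delta_rot": [0, 0, 0.054], "hand": 0.7},
  {"slide": [0, 0, 0], "delta_rot": [0, 0, 0.054], "hand": 0.7},
])

```text
time_s: 28.45
eef_pos: [0.4935, -0.1884, 0.2696]
eef_rot: [-0.001, 0.985, -0.17, -0.002]
wrist_force: [-0.9, 0.2, 0.1]
opening: 0.706
```

```bash
python3 - <<'E'
from h import *
plan([([0.49,-0.164,0.27],-149,5)],0.7)
print(ctrl.get_obs()['q'].round(2))
E
```

```text
t 28.45 at [ 0.4935 -0.1884  0.2696] ya -109.6 F [-0.9  0.2  0.1] open 0.706

{"slide":[-0.046, -0.087, -0.001],"delta_rot":[0.0, 0.0002, 0.0438],"hand":0.7},
{"slide":[-0.057, -0.08, -0.001],"delta_rot":[0.0, 0.0002, 0.0438],"hand":0.7},
{"slide":[-0.068, -0.071, -0.001],"delta_rot":[0.0, 0.0002, 0.0438],"hand":0.7},
{"slide":[-0.077, -0.061, -0.001],"delta_rot":[0.0, 0.0002, 0.0438],"hand":0.7},
{"slide":[-0.085, -0.05, -0.001],"delta_rot":[0.0, 0.0002, 0.0438],"hand":0.7},
[-0.59  0.05  1.68  0.    1.42  1.32]
```

Emit:
drive_tool([
  {"slide": [-0.07, -0.07, 0], "delta_rot": [0, 0, 0.044], "hand": 0.7},
  {"slide": [-0.07, -0.07, 0], "delta_rot": [0, 0, 0.044], "hand": 0.7},
  {"slide": [-0.07, -0.07, 0], "delta_rot": [0, 0, 0.044], "hand": 0.7},
  {"slide": [-0.07, -0.07, 0], "delta_rot": [0, 0, 0.044], "hand": 0.7},
  {"slide": [-0.07, -0.07, 0], "delta_rot": [0, 0, 0.044], "hand": 0.7},
])

```text
time_s: 29.08
eef_pos: [0.4892, -0.1643, 0.2697]
eef_rot: [-0.0, 0.87, -0.493, -0.002]
wrist_force: [0.0, -0.3, -0.6]
opening: 0.7
```

Emit:
drive_tool([
  {"slide": [0, 0, 0], "delta_rot": [0, 0, 0], "hand": 0.7},
  {"slide": [0, 0, 0], "delta_rot": [0, 0, 0], "hand": 0.7},
  {"slide": [0, 0, 0], "delta_rot": [0, 0, 0], "hand": 0.7},
  {"slide": [0, 0, 0], "delta_rot": [0, 0, 0], "hand": 0.7},
  {"slide": [0, 0, 0], "delta_rot": [0, 0, 0], "hand": 0.7},
])

```text
time_s: 29.7
eef_pos: [0.4901, -0.1651, 0.2718]
eef_rot: [0.0, 0.871, -0.491, 0.0]
wrist_force: [-1.3, -0.6, -0.2]
opening: 0.703
```

```bash
python3 - <<'E'
from h import *
plan([],0.7)
snap('wrist','w14');snap('side','s14')
E
```

```text
t 29.7 at [ 0.4901 -0.1651  0.2718] ya -148.8 F [-1.3 -0.6 -0.2] open 0.703
```

View pics/w14.png

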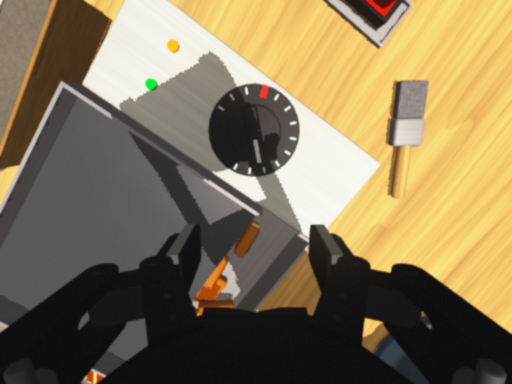

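View pics/s14.png

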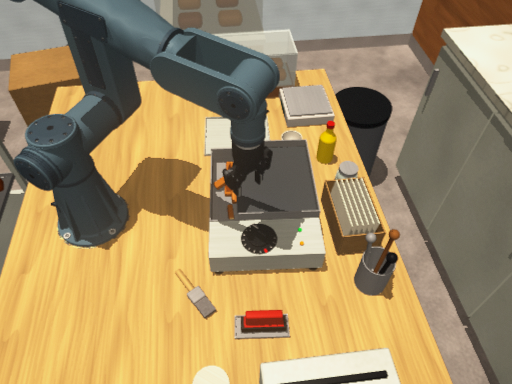

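```bash
python3 - <<'E'
from h import *
w=load('w14');f=w['frame']
cv2.imwrite('pics/w14c.png',cv2.resize(f[75:185,200:310],None,fx=5,fy=5,interpolation=cv2.INTER_CUBIC)[:,:,::-1])
T=load('top0')['frame']
cv2.imwrite('pics/t14c.png',cv2.resize(T[165:215,315:365],None,fx=10,fy=10,interpolation=cv2.INTER_CUBIC)[:,:,::-1])
for c,box in [(load('w14'),(200,75,310,185)),(load('top0'),(315,165,365,217)),(load('side0'),(235,218,282,258))]:
    g=c['frame'].max(2)<90
    m=np.zeros(g.shape,np.uint8);m[box[1]:box[3],box[0]:box[2]]=g[box[1]:box[3],box[0]:box[2]]
    m=cv2.morphologyEx(m,cv2.MORPH_CLOSE,np.ones((5,5)));m=cv2.morphologyEx(m,cv2.MORPH_OPEN,np.ones((5,5)))
    k=max(cv2.findContours(m,0,1)[0],key=cv2.contourArea)
    e=cv2.fitEllipse(cv2.convexHull(k));print(np.round(e[0],1),np.round(e[1],1),ray(c,e[0],0.1).round(4))
    R=c['frame'].astype(int);r=(R[...,0]>150)&(R[...,1]<70)&(R[...,2]<70)
    r[:box[1]]=0;r[box[3]:]=0;r[:,:box[0]]=0;r[:,box[2]:]=0
    ys,xs=np.nonzero(r);u=(xs.mean(),ys.mean());print('red',np.round(u,1),ray(c,u,0.1).round(4))
E
```

```text
[252.4 129.9] [88.8 91.4] [ 0.5196 -0.2064  0.1   ]
red [263.6  91.6] [ 0.5302 -0.2477  0.1   ]
[339.1 190.8] [35.8 37.9] [ 0.5167 -0.2058  0.1   ]
red [355.5 187.5] [ 0.5294 -0.2497  0.1   ]
[258.6 238.3] [29.4 34.8] [ 0.5154 -0.2078  0.1   ]
red [265.2 250.3] [ 0.5285 -0.2496  0.1   ]
```

View pics/w14c.png

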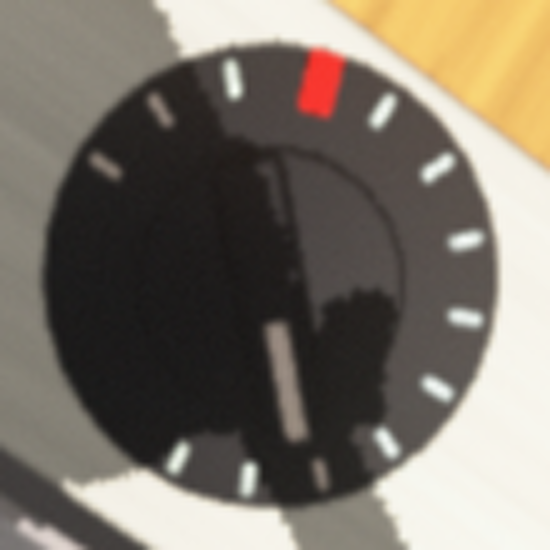

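View pics/t14c.png

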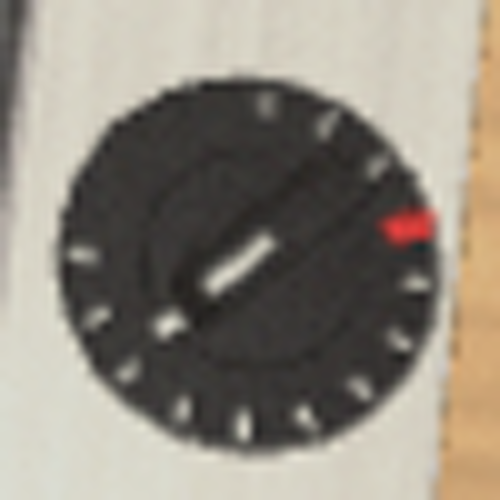

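```bash
python3 - <<'E'
from h import *
W=load('w14');T=load('top0')
for c,a,b in [(W,(255,139.3),(259.7,162.8)),(T,(341.7,188.8),(335.1,193.6))]:
    A=ray(c,a,0.144);B=ray(c,b,0.144);d=B-A
    print(A.round(4),B.round(4),np.degrees(np.arctan2(d[1],d[0])).round(1),np.linalg.norm(d).round(4))
x=tri([W,T],[(255,139.3),(341.7,188.8)]);y=tri([W,T],[(259.7,162.8),(335.1,193.6)]);print(x,y,np.degrees(np.arctan2(*(y-x)[:2][::-1])))
S=load('side0'); 
# bar edges in wrist: from far end (290,150) .. 
E
```

```text
[ 0.5136 -0.2018  0.144 ] [ 0.4975 -0.1843  0.144 ] 132.6 0.0237
[ 0.513  -0.2032  0.144 ] [ 0.499  -0.1867  0.144 ] 130.3 0.0217
[ 0.51313281 -0.20240172  0.1457031 ] [ 0.49790061 -0.18531294  0.15003498] 131.712419017303
```

```bash
python3 - <<'E'
from h import *
plan([([0.5167,-0.206,0.20],-138.5,5),([0.5167,-0.206,0.116],-138.5,5)],0.5)
E
```

```text
t 29.8 at [ 0.4901 -0.165   0.2718] ya -148.8 F [0.  0.2 0.4] open 0.697

{"slide":[0.195, -0.006, 0.287],"delta_rot":[-0.0, -0.0, -0.0115],"hand":0.5},
{"slide":[0.195, 0.001, 0.287],"delta_rot":[-0.0, -0.0, -0.0115],"hand":0.5},
{"slide":[0.195, 0.008, 0.287],"delta_rot":[-0.0, -0.0, -0.0115],"hand":0.5},
{"slide":[0.195, 0.015, 0.287],"delta_rot":[-0.0, -0.0, -0.0115],"hand":0.5},
{"slide":[0.194, 0.022, 0.287],"delta_rot":[-0.0, -0.0, -0.0115],"hand":0.5},

{"slide":[0.0, 0.0, 0.336],"delta_rot":[0.0, 0.0, 0.0],"hand":0.5},
{"slide":[0.0, 0.0, 0.336],"delta_rot":[0.0, 0.0, 0.0],"hand":0.5},
{"slide":[0.0, 0.0, 0.336],"delta_rot":[0.0, 0.0, 0.0],"hand":0.5},
{"slide":[0.0, 0.0, 0.336],"delta_rot":[0.0, 0.0, 0.0],"hand":0.5},
{"slide":[0.0, 0.0, 0.336],"delta_rot":[0.0, 0.0, 0.0],"hand":0.5},
```

Emit:
drive_tool([
  {"slide": [0.195, 0.008, 0.287], "delta_rot": [0, 0, -0.0115], "hand": 0.5},
  {"slide": [0.195, 0.008, 0.287], "delta_rot": [0, 0, -0.0115], "hand": 0.5},
  {"slide": [0.195, 0.008, 0.287], "delta_rot": [0, 0, -0.0115], "hand": 0.5},
  {"slide": [0.195, 0.008, 0.287], "delta_rot": [0, 0, -0.0115], "hand": 0.5},
  {"slide": [0.195, 0.008, 0.287], "delta_rot": [0, 0, -0.0115], "hand": 0.5},
])

```text
time_s: 30.42
eef_pos: [0.5168, -0.2062, 0.1996]
eef_rot: [0.0, 0.912, -0.41, 0.0]
wrist_force: [0.4, -0.2, 0.7]
opening: 0.503
```

Emit:
drive_tool([
  {"slide": [0, 0, 0.4], "delta_rot": [0, 0, 0], "hand": 0.5},
  {"slide": [0, 0, 0.4], "delta_rot": [0, 0, 0], "hand": 0.5},
  {"slide": [0, 0, 0.3], "delta_rot": [0, 0, 0], "hand": 0.5},
  {"slide": [0, 0, 0], "delta_rot": [0, 0, 0], "hand": 0.5},
  {"slide": [0, 0, 0], "delta_rot": [0, 0, 0], "hand": 0.5},
])

```text
time_s: 31.05
eef_pos: [0.5171, -0.2061, 0.1458]
eef_rot: [0.0, 0.912, -0.411, 0.001]
wrist_force: [0.3, -0.5, 0.8]
opening: 0.501
```

```bash
python3 - <<'E'
from h import *
snap('wrist','w15')
plan([([0.5167,-0.206,0.116],-138.5,5)],0.5)
E
```

```text
t 31.1 at [ 0.5172 -0.2062  0.146 ] ya -138.5 F [ 0.6 -0.7  0.6] open 0.499

{"slide":[-0.002, 0.001, 0.12],"delta_rot":[-0.0, -0.0001, 0.0],"hand":0.5},
{"slide":[-0.002, 0.001, 0.12],"delta_rot":[-0.0, -0.0001, 0.0],"hand":0.5},
{"slide":[-0.002, 0.001, 0.12],"delta_rot":[-0.0, -0.0001, 0.0],"hand":0.5},
{"slide":[-0.002, 0.001, 0.12],"delta_rot":[-0.0, -0.0001, 0.0],"hand":0.5},
{"slide":[-0.002, 0.001, 0.12],"delta_rot":[-0.0, -0.0001, 0.0],"hand":0.5},
```

View pics/w15.png

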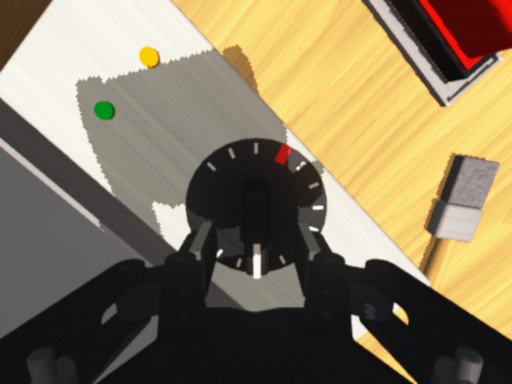

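The bar at (256,205) lines up with the jaw centreline, so I'll descend and grip.

Emit:
drive_tool([
  {"slide": [0, 0, 0.2], "delta_rot": [0, 0, 0], "hand": 0.5},
  {"slide": [0, 0, 0.2], "delta_rot": [0, 0, 0], "hand": 0.5},
  {"slide": [0, 0, 0.2], "delta_rot": [0, 0, 0], "hand": 0.5},
  {"slide": [0, 0, 0], "delta_rot": [0, 0, 0], "hand": 0.5},
  {"slide": [0, 0, 0], "delta_rot": [0, 0, 0], "hand": 0},
])

```text
time_s: 31.72
eef_pos: [0.5167, -0.2059, 0.115]
eef_rot: [-0.0, 0.912, -0.411, -0.0]
wrist_force: [-0.1, 0.5, -0.1]
opening: 0.299
```

Emit:
drive_tool([
  {"slide": [0, 0, 0], "delta_rot": [0, 0, 0], "hand": 0},
  {"slide": [0, 0, 0], "delta_rot": [0, 0, 0], "hand": 0},
  {"slide": [0, 0, 0], "delta_rot": [0, 0, 0], "hand": 0},
  {"slide": [0, 0, 0], "delta_rot": [0, 0, 0], "hand": 0},
  {"slide": [0, 0, 0], "delta_rot": [0, 0, 0], "hand": 0},
])

```text
time_s: 32.35
eef_pos: [0.5163, -0.2065, 0.1155]
eef_rot: [0.001, 0.912, -0.411, -0.0]
wrist_force: [-4.5, -2.8, 2.8]
opening: 0.165
```

```bash
python3 - <<'E'
from h import *
plan([],0.5)
E
```

```text
t 32.35 at [ 0.5163 -0.2065  0.1155] ya -138.5 F [-4.5 -2.8  2.8] open 0.165
```

Emit:
drive_tool([
  {"slide": [0, 0, 0], "delta_rot": [0, 0, -0.043], "hand": 0},
  {"slide": [0, 0, 0], "delta_rot": [0, 0, -0.043], "hand": 0},
  {"slide": [0, 0, 0], "delta_rot": [0, 0, -0.043], "hand": 0},
  {"slide": [0, 0, 0], "delta_rot": [0, 0, -0.043], "hand": 0},
  {"slide": [0, 0, 0], "delta_rot": [0, 0, -0.043], "hand": 0},
])

```text
time_s: 32.98
eef_pos: [0.5161, -0.2066, 0.1155]
eef_rot: [0.001, 0.997, -0.083, -0.0]
wrist_force: [-6.3, -2.4, 3.6]
opening: 0.169
```

Emit:
drive_tool([
  {"slide": [0, 0, 0], "delta_rot": [0, 0, -0.043], "hand": 0},
  {"slide": [0, 0, 0], "delta_rot": [0, 0, -0.043], "hand": 0},
  {"slide": [0, 0, 0], "delta_rot": [0, 0, -0.043], "hand": 0},
  {"slide": [0, 0, 0], "delta_rot": [0, 0, -0.043], "hand": 0},
  {"slide": [0, 0, 0], "delta_rot": [0, 0, -0.043], "hand": 0},
])

```text
time_s: 33.6
eef_pos: [0.5161, -0.2068, 0.1155]
eef_rot: [0.001, 0.968, 0.252, -0.001]
wrist_force: [-5.8, -3.9, 3.2]
opening: 0.165
```

Emit:
drive_tool([
  {"slide": [0, 0, 0], "delta_rot": [0, 0, -0.043], "hand": 0},
  {"slide": [0, 0, 0], "delta_rot": [0, 0, -0.043], "hand": 0},
  {"slide": [0, 0, 0], "delta_rot": [0, 0, -0.043], "hand": 0},
  {"slide": [0, 0, 0], "delta_rot": [0, 0, -0.043], "hand": 0},
  {"slide": [0, 0, 0], "delta_rot": [0, 0, -0.043], "hand": 0},
])

```text
time_s: 34.22
eef_pos: [0.5162, -0.207, 0.1155]
eef_rot: [0.001, 0.83, 0.558, -0.001]
wrist_force: [-4.7, -4.6, 2.0]
opening: 0.167
```

Emit:
drive_tool([
  {"slide": [0, 0, 0], "delta_rot": [0, 0, -0.043], "hand": 0},
  {"slide": [0, 0, 0], "delta_rot": [0, 0, -0.043], "hand": 0},
  {"slide": [0, 0, 0], "delta_rot": [0, 0, -0.043], "hand": 0},
  {"slide": [0, 0, 0], "delta_rot": [0, 0, -0.043], "hand": 0},
  {"slide": [0, 0, 0], "delta_rot": [0, 0, 0], "hand": 0},
])

```text
time_s: 34.85
eef_pos: [0.5164, -0.2071, 0.1156]
eef_rot: [0.001, 0.652, 0.758, -0.001]
wrist_force: [-3.4, -4.6, 2.6]
opening: 0.163
```

```bash
python3 - <<'E'
from h import *
plan([],0.5); p=ctrl.get_obs()['eef_pos']
snap('wrist','w16')
plan([(p,17.1,1)],0)
E
```

```text
t 34.85 at [ 0.5164 -0.2071  0.1156] ya 8.7 F [-3.4 -4.6  2.6] open 0.163
t 34.9 at [ 0.5164 -0.2071  0.1155] ya 8.6 F [-3.4 -4.7  2.6] open 0.162

{"slide":[-0.001, -0.0, -0.001],"delta_rot":[-0.0002, 0.0006, -0.0473],"hand":0},
```

View pics/w16.png

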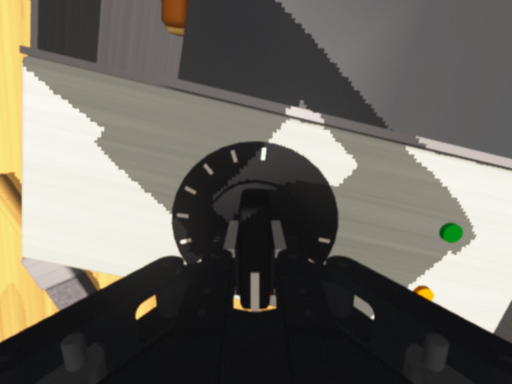

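Emit:
drive_tool([
  {"slide": [0, 0, 0], "delta_rot": [0, 0, -0.024], "hand": 0},
  {"slide": [0, 0, 0], "delta_rot": [0, 0, -0.023], "hand": 0},
  {"slide": [0, 0, 0], "delta_rot": [0, 0, 0], "hand": 0},
  {"slide": [0, 0, 0], "delta_rot": [0, 0, 0], "hand": 0.5},
  {"slide": [0, 0, 0], "delta_rot": [0, 0, 0], "hand": 0.5},
])

```text
time_s: 35.52
eef_pos: [0.5169, -0.2056, 0.1152]
eef_rot: [0.0, 0.595, 0.804, 0.0]
wrist_force: [-1.4, 0.1, -0.9]
opening: 0.498
```

Emit:
drive_tool([
  {"slide": [0, 0, 0], "delta_rot": [0, 0, 0], "hand": 0.5},
  {"slide": [0, 0, 0], "delta_rot": [0, 0, 0], "hand": 0.5},
  {"slide": [0, 0, -0.6], "delta_rot": [0, 0, 0], "hand": 0.5},
  {"slide": [0, 0, -1], "delta_rot": [0, 0, 0], "hand": 0.5},
  {"slide": [0, 0, -1], "delta_rot": [0, 0, 0], "hand": 0.5},
])

```text
time_s: 36.15
eef_pos: [0.5164, -0.2056, 0.2462]
eef_rot: [-0.0, 0.594, 0.804, 0.0]
wrist_force: [0.1, -1.2, -0.2]
opening: 0.502
```

```bash
python3 - <<'E'
from h import *
plan([([0.44,-0.05,0.26],17,5)],0.5)
s=snap('side','s17')['frame']
cv2.imwrite('pics/s17c.png',cv2.resize(s[130:280,200:330],None,fx=4,fy=4,interpolation=cv2.INTER_CUBIC)[:,:,::-1])
E
```

```text
t 36.15 at [ 0.5164 -0.2056  0.2462] ya 17.0 F [ 0.1 -1.2 -0.2] open 0.502

{"slide":[0.685, -0.11, -0.055],"delta_rot":[-0.0, -0.0, 0.0001],"hand":0.5},
{"slide":[0.684, -0.11, -0.055],"delta_rot":[-0.0, -0.0, 0.0001],"hand":0.5},
{"slide":[0.684, -0.11, -0.055],"delta_rot":[-0.0, -0.0, 0.0001],"hand":0.5},
{"slide":[0.684, -0.11, -0.055],"delta_rot":[-0.0, -0.0, 0.0001],"hand":0.5},
{"slide":[0.684, -0.11, -0.055],"delta_rot":[-0.0, -0.0, 0.0001],"hand":0.5},
```

View pics/s17c.png

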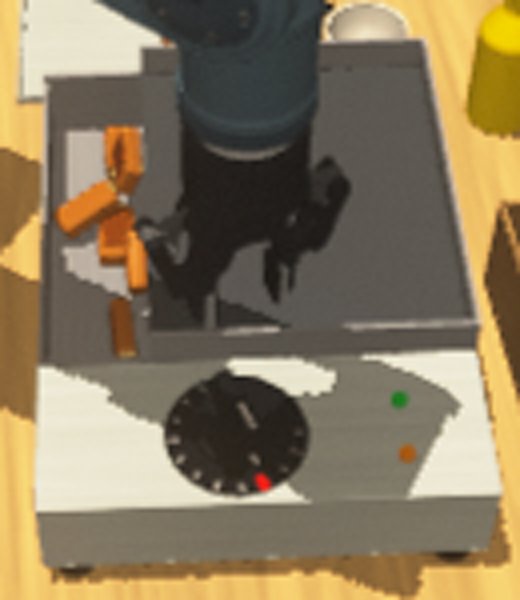

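The dial's white pointer line (247,415) now points at the red mark (263,482). Next I locate the rolls.

```bash
cat >> h.py <<'E'
def rolls(c,box,show=False):
    h=cv2.cvtColor(c['frame'],cv2.COLOR_RGB2HSV)
    m=((h[...,0]<16)&(h[...,1]>110)&(h[...,2]>50)).astype(np.uint8)
    k=np.zeros_like(m);k[box[1]:box[3],box[0]:box[2]]=1;m*=k
    m=cv2.morphologyEx(m,cv2.MORPH_CLOSE,np.ones((5,5),np.uint8))
    cs,_=cv2.findContours(m,cv2.RETR_EXTERNAL,cv2.CHAIN_APPROX_NONE)
    return [cv2.minAreaRect(x) for x in cs if cv2.contourArea(x)>60]
E
python3 - <<'E'
from h import *
T=load('t13');S=load('s17')
for r in rolls(T,(108,143,188,230)): print('T',np.round(r[0],1),np.round(r[1],1),round(r[2]),ray(T,r[0],0.025).round(3),ray(T,r[0],0.047).round(3))
S=load('side0')
for r in rolls(S,(205,105,272,150)): print('S',np.round(r[0],1),np.round(r[1],1),round(r[2]),ray(S,r[0],0.03).round(3))
t=T['frame'][:,:,::-1];s=S['frame'][:,:,::-1]
cv2.imwrite('pics/r18.png',np.hstack([cv2.resize(t[135:235,100:195],(380,400),interpolation=cv2.INTER_CUBIC),cv2.resize(s[100:160,200:280],(400,400*60//80),interpolation=cv2.INTER_CUBIC).copy() if 0 else cv2.resize(s[95:155,200:260],(400,400),interpolation=cv2.INTER_CUBIC)]))
E
```

```text
T [165.1 169.4] [15.8 27.9] 16 [0.556 0.289 0.025] [0.551 0.284 0.047]
T [129.2 164.7] [16.2 27.9] 14 [0.562 0.396 0.025] [0.556 0.388 0.047]
S [250. 127.] [26. 22.] 90 [0.557 0.349 0.03 ]
```

View pics/r18.png

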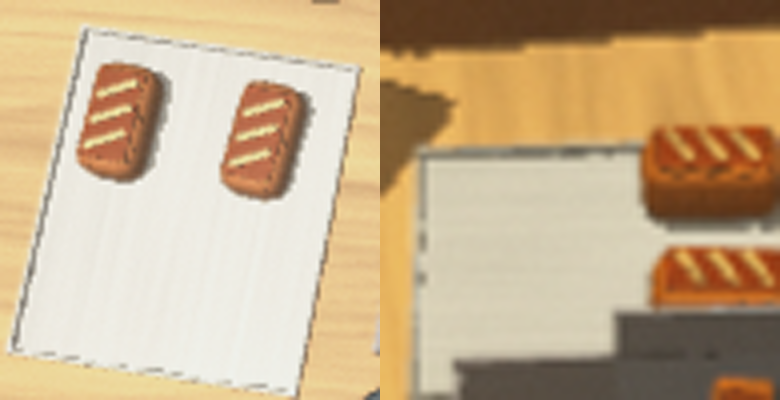

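```bash
python3 - <<'E'
from h import *
plan([([0.605,0.335,0.26],84,14)],1)
E
```

```text
t 36.2 at [ 0.5195 -0.2075  0.2544] ya 17.1 F [ 2.2 -0.7  4.8] open 0.498

{"slide":[0.705, 0.344, -0.012],"delta_rot":[0.0, 0.0003, -0.0266],"hand":1},
{"slide":[0.674, 0.402, -0.011],"delta_rot":[0.0, 0.0003, -0.0266],"hand":1},
{"slide":[0.638, 0.456, -0.011],"delta_rot":[0.0, 0.0003, -0.0266],"hand":1},
{"slide":[0.598, 0.508, -0.01],"delta_rot":[0.0, 0.0003, -0.0266],"hand":1},
{"slide":[0.553, 0.556, -0.01],"delta_rot":[0.0, 0.0003, -0.0266],"hand":1},

{"slide":[0.505, 0.6, -0.009],"delta_rot":[0.0, 0.0003, -0.0266],"hand":1},
{"slide":[0.453, 0.64, -0.009],"delta_rot":[0.0, 0.0003, -0.0266],"hand":1},
{"slide":[0.398, 0.676, -0.009],"delta_rot":[0.0, 0.0003, -0.0266],"hand":1},
{"slide":[0.341, 0.707, -0.008],"delta_rot":[0.0, 0.0003, -0.0266],"hand":1},
{"slide":[0.28, 0.733, -0.008],"delta_rot":[0.0, 0.0003, -0.0266],"hand":1},

{"slide":[0.218, 0.754, -0.008],"delta_rot":[0.0, 0.0003, -0.0266],"hand":1},
{"slide":[0.155, 0.769, -0.008],"delta_rot":[0.0, 0.0003, -0.0266],"hand":1},
{"slide":[0.09, 0.779, -0.008],"delta_rot":[0.0, 0.0003, -0.0266],"hand":1},
{"slide":[0.025, 0.784, -0.008],"delta_rot":[0.0, 0.0003, -0.0266],"hand":1},
```

Emit:
drive_tool([
  {"slide": [0.7, 0.34, 0], "delta_rot": [0, 0, -0.0266], "hand": 1},
  {"slide": [0.67, 0.4, 0], "delta_rot": [0, 0, -0.0266], "hand": 1},
  {"slide": [0.64, 0.46, 0], "delta_rot": [0, 0, -0.0266], "hand": 1},
  {"slide": [0.6, 0.51, 0], "delta_rot": [0, 0, -0.0266], "hand": 1},
  {"slide": [0.55, 0.56, 0], "delta_rot": [0, 0, -0.0266], "hand": 1},
])

```text
time_s: 36.83
eef_pos: [0.5476, -0.011, 0.2449]
eef_rot: [0.0, 0.414, 0.91, 0.0]
wrist_force: [-0.1, -0.4, 0.2]
opening: 0.998
```

Emit:
drive_tool([
  {"slide": [0.5, 0.6, 0], "delta_rot": [0, 0, -0.0266], "hand": 1},
  {"slide": [0.45, 0.64, 0], "delta_rot": [0, 0, -0.0266], "hand": 1},
  {"slide": [0.4, 0.68, 0], "delta_rot": [0, 0, -0.0266], "hand": 1},
  {"slide": [0.34, 0.71, 0], "delta_rot": [0, 0, -0.0266], "hand": 1},
  {"slide": [0.28, 0.73, 0], "delta_rot": [0, 0, -0.0266], "hand": 1},
])

```text
time_s: 37.45
eef_pos: [0.5784, 0.1827, 0.2448]
eef_rot: [0.0, 0.216, 0.976, 0.0]
wrist_force: [0.6, -0.2, 0.0]
opening: 1.004
```

Emit:
drive_tool([
  {"slide": [0.22, 0.75, 0], "delta_rot": [0, 0, -0.0266], "hand": 1},
  {"slide": [0.155, 0.77, 0], "delta_rot": [0, 0, -0.0266], "hand": 1},
  {"slide": [0.09, 0.78, 0], "delta_rot": [0, 0, -0.0266], "hand": 1},
  {"slide": [0.025, 0.78, 0], "delta_rot": [0, 0, -0.0266], "hand": 1},
  {"slide": [0, 0, 0], "delta_rot": [0, 0, 0], "hand": 1},
])

```text
time_s: 38.08
eef_pos: [0.6019, 0.3387, 0.2442]
eef_rot: [-0.0, 0.05, 0.999, 0.0]
wrist_force: [-0.2, -0.0, 0.9]
opening: 0.999
```

Emit:
drive_tool([
  {"slide": [0, 0, 0], "delta_rot": [0, 0, 0], "hand": 1},
  {"slide": [0, 0, 0], "delta_rot": [0, 0, 0], "hand": 1},
  {"slide": [0, 0, 0], "delta_rot": [0, 0, 0], "hand": 1},
  {"slide": [0, 0, 0], "delta_rot": [0, 0, 0], "hand": 1},
  {"slide": [0, 0, 0], "delta_rot": [0, 0, 0], "hand": 1},
])

```text
time_s: 38.7
eef_pos: [0.6026, 0.3357, 0.2452]
eef_rot: [0.0, 0.052, 0.999, 0.0]
wrist_force: [0.3, -1.2, 0.3]
opening: 1.0
```

```bash
python3 - <<'E'
from h import *
plan([],1)
w=snap('wrist','w19');S=snap('side','s19')
for r in rolls(w,(100,0,400,300)): print('W',np.round(r[0],1),np.round(r[1],1),round(r[2]),ray(w,r[0],0.025).round(3),ray(w,r[0],0.047).round(3))
cv2.imwrite('pics/s19c.png',cv2.resize(S['frame'][90:280,195:335],None,fx=4,fy=3.1,interpolation=cv2.INTER_CUBIC)[:,:,::-1])
E
```

```text
t 38.7 at [0.6026 0.3357 0.2452] ya 84.0 F [ 0.3 -1.2  0.3] open 1.0
W [212.5 134.5] [65. 35.] 90 [0.555 0.287 0.025] [0.554 0.29  0.047]
W [295.  130.5] [35.6 65.7] 2 [0.561 0.395 0.025] [0.56  0.392 0.047]
```

View pics/w19.png

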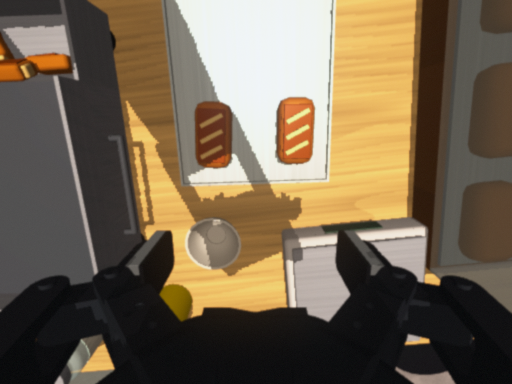

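View pics/s19c.png

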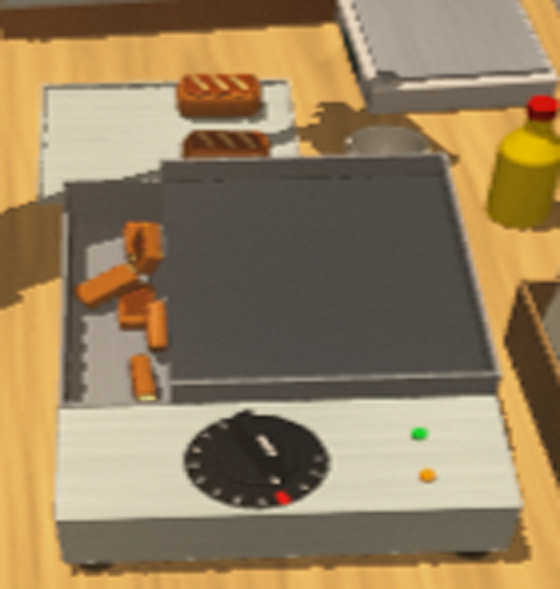

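```bash
python3 - <<'E'
from h import *
W=load('w19');T=load('t13')
print(tri([W,T],[(212.5,134.5),(165.1,169.4)]),tri([W,T],[(295,130.5),(129.2,164.7)]))
plan([([0.555,0.288,0.10],84,5),([0.555,0.288,0.014],84,4)],1)
E
```

```text
[0.55444171 0.28786782 0.03090479] [0.56058477 0.39444463 0.02900847]
t 38.8 at [0.6025 0.3359 0.2451] ya 84.1 F [0.1 1.  0.4] open 0.997

{"slide":[0.169, -0.21, 0.58],"delta_rot":[0.0, 0.0, 0.0001],"hand":1},
{"slide":[0.169, -0.21, 0.58],"delta_rot":[0.0, 0.0, 0.0001],"hand":1},
{"slide":[0.169, -0.21, 0.58],"delta_rot":[0.0, 0.0, 0.0001],"hand":1},
{"slide":[0.169, -0.21, 0.58],"delta_rot":[0.0, 0.0, 0.0001],"hand":1},
{"slide":[0.169, -0.21, 0.58],"delta_rot":[0.0, 0.0, 0.0001],"hand":1},

{"slide":[0.0, 0.0, 0.43],"delta_rot":[0.0, 0.0, 0.0],"hand":1},
{"slide":[0.0, 0.0, 0.43],"delta_rot":[0.0, 0.0, 0.0],"hand":1},
{"slide":[0.0, 0.0, 0.43],"delta_rot":[0.0, 0.0, 0.0],"hand":1},
{"slide":[0.0, 0.0, 0.43],"delta_rot":[0.0, 0.0, 0.0],"hand":1},
```

Emit:
drive_tool([
  {"slide": [0.17, -0.21, 0.58], "delta_rot": [0, 0, 0], "hand": 1},
  {"slide": [0.17, -0.21, 0.58], "delta_rot": [0, 0, 0], "hand": 1},
  {"slide": [0.17, -0.21, 0.58], "delta_rot": [0, 0, 0], "hand": 1},
  {"slide": [0.17, -0.21, 0.58], "delta_rot": [0, 0, 0], "hand": 1},
  {"slide": [0.17, -0.21, 0.58], "delta_rot": [0, 0, 0], "hand": 1},
])

```text
time_s: 39.42
eef_pos: [0.5545, 0.2879, 0.0993]
eef_rot: [0.0, 0.052, 0.999, 0.0]
wrist_force: [1.2, 1.2, -1.2]
opening: 0.995
```

```bash
python3 - <<'E'
from h import *
w=snap('wrist','w20')
plan([([0.555,0.288,0.014],84,4)],1)
E
```

```text
t 39.48 at [0.5507 0.2862 0.0946] ya 84.1 F [-2.3 -0.5 -4. ] open 0.999

{"slide":[-0.023, 0.013, 0.403],"delta_rot":[-0.0003, -0.0006, 0.0001],"hand":1},
{"slide":[-0.023, 0.012, 0.403],"delta_rot":[-0.0003, -0.0006, 0.0001],"hand":1},
{"slide":[-0.022, 0.012, 0.403],"delta_rot":[-0.0003, -0.0006, 0.0001],"hand":1},
{"slide":[-0.021, 0.012, 0.403],"delta_rot":[-0.0003, -0.0006, 0.0001],"hand":1},
```

View pics/w20.png

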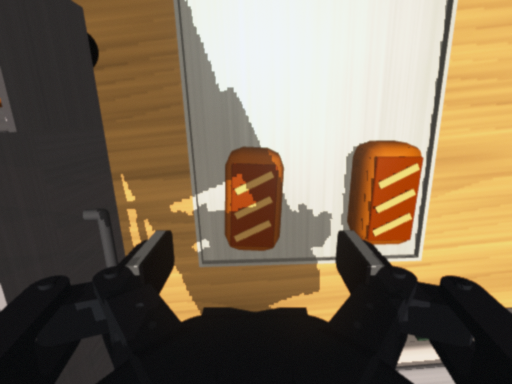

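Emit:
drive_tool([
  {"slide": [0, 0, 0.5], "delta_rot": [0, 0, 0], "hand": 1},
  {"slide": [0, 0, 0.5], "delta_rot": [0, 0, 0], "hand": 1},
  {"slide": [0, 0, 0.4], "delta_rot": [0, 0, 0], "hand": 1},
  {"slide": [0, 0, 0.25], "delta_rot": [0, 0, 0], "hand": 1},
  {"slide": [0, 0, 0], "delta_rot": [0, 0, 0], "hand": 1},
])

```text
time_s: 40.1
eef_pos: [0.5542, 0.2881, 0.0167]
eef_rot: [-0.001, 0.052, 0.999, -0.0]
wrist_force: [0.2, -0.5, -0.8]
opening: 1.004
```

Emit:
drive_tool([
  {"slide": [0, 0, 0.03], "delta_rot": [0, 0, 0], "hand": 0},
  {"slide": [0, 0, 0], "delta_rot": [0, 0, 0], "hand": 0},
  {"slide": [0, 0, 0], "delta_rot": [0, 0, 0], "hand": 0},
  {"slide": [0, 0, 0], "delta_rot": [0, 0, 0], "hand": 0},
  {"slide": [0, 0, 0], "delta_rot": [0, 0, 0], "hand": 0},
])

```text
time_s: 40.72
eef_pos: [0.5557, 0.2885, 0.0172]
eef_rot: [0.001, 0.052, 0.999, 0.0]
wrist_force: [0.6, 0.6, 6.0]
opening: 0.527
```

Emit:
drive_tool([
  {"slide": [0, 0, 0], "delta_rot": [0, 0, 0], "hand": 0},
  {"slide": [0, 0, -0.3], "delta_rot": [0, 0, 0], "hand": 0},
  {"slide": [0, 0, -0.9], "delta_rot": [0, 0, 0], "hand": 0},
  {"slide": [0, 0, -0.9], "delta_rot": [0, 0, 0], "hand": 0},
  {"slide": [0, 0, -0.9], "delta_rot": [0, 0, 0], "hand": 0},
])

```text
time_s: 41.35
eef_pos: [0.5543, 0.2881, 0.1679]
eef_rot: [-0.0, 0.052, 0.999, -0.0]
wrist_force: [1.0, -0.6, -0.2]
opening: 0.529
```

```bash
python3 - <<'E'
from h import *
w=snap('wrist','w21')
plan([],1);p=ctrl.get_obs()['eef_pos']
t=plate(0,-0.06,0.2);print(t)
plan([([p[0],p[1],0.2],84,1),(t,85.5,9)],0)
E
```

```text
t 41.4 at [0.5578 0.2893 0.1754] ya 84.1 F [1.8 2.  3.9] open 0.531
[ 0.58765793 -0.04934268  0.2       ]
t 41.4 at [0.5578 0.2893 0.1754] ya 84.1 F [1.8 2.  3.9] open 0.531

{"slide":[-0.005, 0.002, -0.493],"delta_rot":[0.0012, 0.0029, 0.0005],"hand":0},
{"slide":[-0.145, -0.742, 0.0],"delta_rot":[0.0, 0.0, -0.0009],"hand":0},
{"slide":[-0.142, -0.742, 0.0],"delta_rot":[0.0, 0.0, -0.0009],"hand":0},
{"slide":[-0.14, -0.742, 0.0],"delta_rot":[0.0, 0.0, -0.0009],"hand":0},
{"slide":[-0.138, -0.743, 0.0],"delta_rot":[0.0, 0.0, -0.0009],"hand":0},

{"slide":[-0.136, -0.743, 0.0],"delta_rot":[0.0, 0.0, -0.0009],"hand":0},
{"slide":[-0.134, -0.744, 0.0],"delta_rot":[0.0, 0.0, -0.0009],"hand":0},
{"slide":[-0.132, -0.744, 0.0],"delta_rot":[0.0, 0.0, -0.0009],"hand":0},
{"slide":[-0.129, -0.744, 0.0],"delta_rot":[0.0, 0.0, -0.0009],"hand":0},
{"slide":[-0.127, -0.745, 0.0],"delta_rot":[0.0, 0.0, -0.0009],"hand":0},
```

View pics/w21.png

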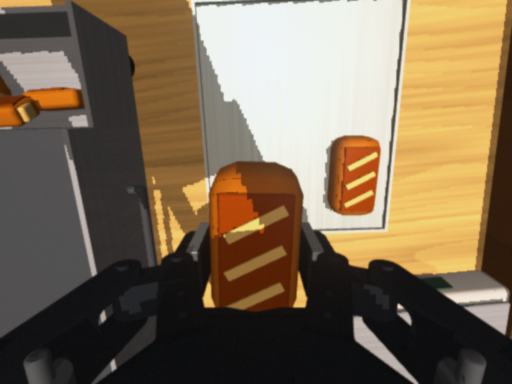

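Emit:
drive_tool([
  {"slide": [0, 0, -0.4], "delta_rot": [0, 0, 0], "hand": 0},
  {"slide": [-0.14, -0.6, 0], "delta_rot": [0, 0, -0.001], "hand": 0},
  {"slide": [-0.14, -0.8, 0], "delta_rot": [0, 0, -0.001], "hand": 0},
  {"slide": [-0.14, -0.8, 0], "delta_rot": [0, 0, -0.001], "hand": 0},
  {"slide": [-0.14, -0.8, 0], "delta_rot": [0, 0, -0.001], "hand": 0},
])

```text
time_s: 42.02
eef_pos: [0.567, 0.135, 0.1855]
eef_rot: [-0.001, 0.045, 0.999, -0.0]
wrist_force: [0.6, 1.0, -0.3]
opening: 0.534
```

Emit:
drive_tool([
  {"slide": [-0.13, -0.8, 0], "delta_rot": [0, 0, -0.001], "hand": 0},
  {"slide": [-0.13, -0.8, 0], "delta_rot": [0, 0, -0.001], "hand": 0},
  {"slide": [-0.13, -0.8, 0], "delta_rot": [0, 0, -0.001], "hand": 0},
  {"slide": [-0.13, -0.8, 0], "delta_rot": [0, 0, -0.001], "hand": 0},
  {"slide": [-0.13, -0.5, 0], "delta_rot": [0, 0, -0.001], "hand": 0},
])

```text
time_s: 42.65
eef_pos: [0.5837, -0.0526, 0.1855]
eef_rot: [-0.001, 0.038, 0.999, 0.0]
wrist_force: [0.3, 0.1, -1.0]
opening: 0.528
```

Emit:
drive_tool([
  {"slide": [0, 0, 0.4], "delta_rot": [0, 0, 0], "hand": 0},
  {"slide": [0, 0, 0.5], "delta_rot": [0, 0, 0], "hand": 0},
  {"slide": [0, 0, 0.3], "delta_rot": [0, 0, 0], "hand": 0},
  {"slide": [0, 0, 0], "delta_rot": [0, 0, 0], "hand": 0},
  {"slide": [0, 0, 0], "delta_rot": [0, 0, 0], "hand": 0},
])

```text
time_s: 43.28
eef_pos: [0.585, -0.0509, 0.1269]
eef_rot: [0.0, 0.037, 0.999, -0.0]
wrist_force: [-0.0, -0.1, -0.3]
opening: 0.523
```

```bash
python3 - <<'E'
from h import *
plan([(plate(0,-0.06,0.116),85.8,4)],0);print(toplate(ctrl.get_obs()['eef_pos']))
s=snap('side','s22');cv2.imwrite('pics/s22c.png',cv2.resize(s['frame'][90:280,195:335],None,fx=4,fy=3.1,interpolation=cv2.INTER_CUBIC)[:,:,::-1])
E
```

```text
t 43.27 at [ 0.585  -0.0509  0.1269] ya 85.7 F [-0.  -0.1 -0.3] open 0.523

{"slide":[-0.013, 0.009, 0.054],"delta_rot":[-0.0, 0.0001, -0.0001],"hand":0},
{"slide":[-0.013, 0.009, 0.054],"delta_rot":[-0.0, 0.0001, -0.0001],"hand":0},
{"slide":[-0.013, 0.009, 0.054],"delta_rot":[-0.0, 0.0001, -0.0001],"hand":0},
{"slide":[-0.013, 0.009, 0.054],"delta_rot":[-0.0, 0.0001, -0.0001],"hand":0},
[-0.00253188 -0.06175813]
```

View pics/s22c.png

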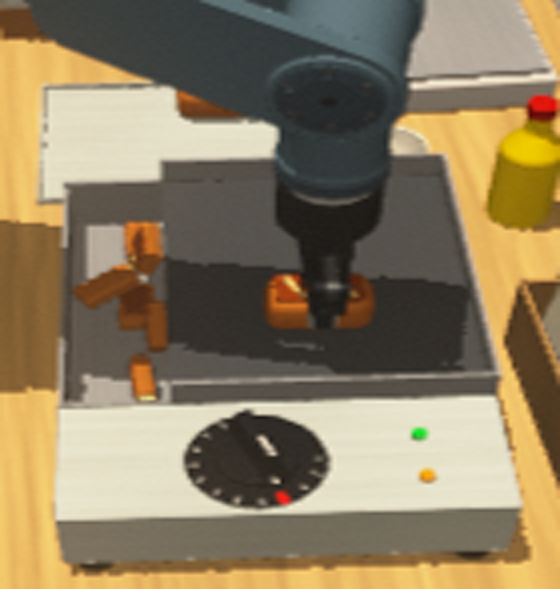

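Emit:
drive_tool([
  {"slide": [0, 0, 0.12], "delta_rot": [0, 0, 0], "hand": 0},
  {"slide": [0, 0, 0.08], "delta_rot": [0, 0, 0], "hand": 0},
  {"slide": [0, 0, 0.03], "delta_rot": [0, 0, 0], "hand": 0},
  {"slide": [0, 0, 0], "delta_rot": [0, 0, 0], "hand": 0},
  {"slide": [0, 0, 0], "delta_rot": [0, 0, 0], "hand": 0},
])

```text
time_s: 43.95
eef_pos: [0.5846, -0.0509, 0.1146]
eef_rot: [0.0, 0.038, 0.999, -0.0]
wrist_force: [0.2, -0.5, -1.1]
opening: 0.532
```

Emit:
drive_tool([
  {"slide": [0, 0, 0.02], "delta_rot": [0, 0, 0], "hand": 0},
  {"slide": [0, 0, 0.02], "delta_rot": [0, 0, 0], "hand": 0},
  {"slide": [0, 0, 0], "delta_rot": [0, 0, 0], "hand": 0},
  {"slide": [0, 0, 0], "delta_rot": [0, 0, 0], "hand": 0},
  {"slide": [0, 0, 0], "delta_rot": [0, 0, 0], "hand": 0},
])

```text
time_s: 44.58
eef_pos: [0.5847, -0.051, 0.1142]
eef_rot: [0.0, 0.038, 0.999, -0.0]
wrist_force: [-5.0, 0.6, 10.9]
opening: 0.529
```

Contact with the plate is felt, so I'll release and lift.

Emit:
drive_tool([
  {"slide": [0, 0, -0.03], "delta_rot": [0, 0, 0], "hand": 0},
  {"slide": [0, 0, 0], "delta_rot": [0, 0, 0], "hand": 0.85},
  {"slide": [0, 0, 0], "delta_rot": [0, 0, 0], "hand": 0.85},
  {"slide": [0, 0, 0], "delta_rot": [0, 0, 0], "hand": 0.85},
  {"slide": [0, 0, -0.3], "delta_rot": [0, 0, 0], "hand": 0.85},
])

```text
time_s: 45.2
eef_pos: [0.5834, -0.0506, 0.1282]
eef_rot: [-0.002, 0.038, 0.999, 0.0]
wrist_force: [-0.6, -0.2, 0.3]
opening: 0.847
```

Emit:
drive_tool([
  {"slide": [0, 0, -0.8], "delta_rot": [0, 0, 0], "hand": 0.85},
  {"slide": [0, 0, -0.9], "delta_rot": [0, 0, 0], "hand": 0.85},
  {"slide": [0, 0, -0.6], "delta_rot": [0, 0, 0], "hand": 0.85},
  {"slide": [0, 0, 0], "delta_rot": [0, 0, 0], "hand": 1},
  {"slide": [0, 0, 0], "delta_rot": [0, 0, 0], "hand": 1},
])

```text
time_s: 45.82
eef_pos: [0.5841, -0.0508, 0.2436]
eef_rot: [-0.0, 0.038, 0.999, 0.0]
wrist_force: [-0.1, -0.3, -0.5]
opening: 1.0
```

```bash
python3 - <<'E'
from h import *
plan([([0.605,0.335,0.24],84,9)],1)
E
```

```text
t 45.83 at [ 0.5841 -0.0508  0.2436] ya 85.7 F [-0.1 -0.3 -0.5] open 1.0

{"slide":[0.018, 0.858, 0.008],"delta_rot":[0.0, -0.0, 0.001],"hand":1},
{"slide":[0.021, 0.858, 0.008],"delta_rot":[0.0, -0.0, 0.001],"hand":1},
{"slide":[0.024, 0.858, 0.008],"delta_rot":[0.0, -0.0, 0.001],"hand":1},
{"slide":[0.027, 0.858, 0.008],"delta_rot":[0.0, -0.0, 0.001],"hand":1},
{"slide":[0.029, 0.858, 0.008],"delta_rot":[0.0, -0.0, 0.001],"hand":1},

{"slide":[0.032, 0.858, 0.008],"delta_rot":[0.0, -0.0, 0.001],"hand":1},
{"slide":[0.035, 0.858, 0.008],"delta_rot":[0.0, -0.0, 0.001],"hand":1},
{"slide":[0.038, 0.858, 0.008],"delta_rot":[0.0, -0.0, 0.001],"hand":1},
{"slide":[0.041, 0.858, 0.008],"delta_rot":[0.0, -0.0, 0.001],"hand":1},
```

Emit:
drive_tool([
  {"slide": [0.02, 0.86, 0], "delta_rot": [0, 0, 0.001], "hand": 1},
  {"slide": [0.02, 0.86, 0], "delta_rot": [0, 0, 0.001], "hand": 1},
  {"slide": [0.02, 0.86, 0], "delta_rot": [0, 0, 0.001], "hand": 1},
  {"slide": [0.03, 0.86, 0], "delta_rot": [0, 0, 0.001], "hand": 1},
  {"slide": [0.03, 0.86, 0], "delta_rot": [0, 0, 0.001], "hand": 1},
])

```text
time_s: 46.45
eef_pos: [0.595, 0.1651, 0.2419]
eef_rot: [-0.002, 0.046, 0.999, -0.0]
wrist_force: [-0.1, 0.0, 0.3]
opening: 0.998
```

Emit:
drive_tool([
  {"slide": [0.03, 0.86, 0], "delta_rot": [0, 0, 0.001], "hand": 1},
  {"slide": [0.03, 0.86, 0], "delta_rot": [0, 0, 0.001], "hand": 1},
  {"slide": [0.04, 0.86, 0], "delta_rot": [0, 0, 0.001], "hand": 1},
  {"slide": [0.04, 0.86, 0], "delta_rot": [0, 0, 0.001], "hand": 1},
  {"slide": [0, 0, 0], "delta_rot": [0, 0, 0], "hand": 1},
])

```text
time_s: 47.08
eef_pos: [0.6038, 0.3384, 0.2414]
eef_rot: [-0.002, 0.05, 0.999, -0.0]
wrist_force: [-0.2, -0.5, -0.4]
opening: 1.002
```

Emit:
drive_tool([
  {"slide": [0, 0, 0], "delta_rot": [0, 0, 0], "hand": 1},
  {"slide": [0, 0, 0], "delta_rot": [0, 0, 0], "hand": 1},
  {"slide": [0, 0, 0], "delta_rot": [0, 0, 0], "hand": 1},
  {"slide": [0, 0, 0], "delta_rot": [0, 0, 0], "hand": 1},
  {"slide": [0, 0, 0], "delta_rot": [0, 0, 0], "hand": 1},
])

```text
time_s: 47.7
eef_pos: [0.6056, 0.3355, 0.2442]
eef_rot: [0.0, 0.052, 0.999, 0.0]
wrist_force: [0.7, 0.4, 0.6]
opening: 1.002
```

```bash
python3 - <<'E'
from h import *
w=snap('wrist','w23');S=snap('side','s23')
for r in rolls(w,(150,0,400,300)): print('W',np.round(r[0],1),np.round(r[1],1),round(r[2]),ray(w,r[0],0.03).round(3))
plan([],1)
a=cv2.resize(S['frame'][90:280,195:335],None,fx=2.7,fy=2.7,interpolation=cv2.INTER_CUBIC);b=cv2.resize(w['frame'],(400,300));im=np.zeros((513,780,3),np.uint8);im[:,:378]=a;im[:300,380:]=b
cv2.imwrite('pics/c23.png',im[:,:,::-1])
E
```

```text
W [295.3 127.9] [36.  66.5] 2 [0.561 0.394 0.03 ]
t 47.8 at [0.6055 0.3357 0.2442] ya 84.1 F [ 0.1  0.4 -0.4] open 0.998
```

View pics/c23.png

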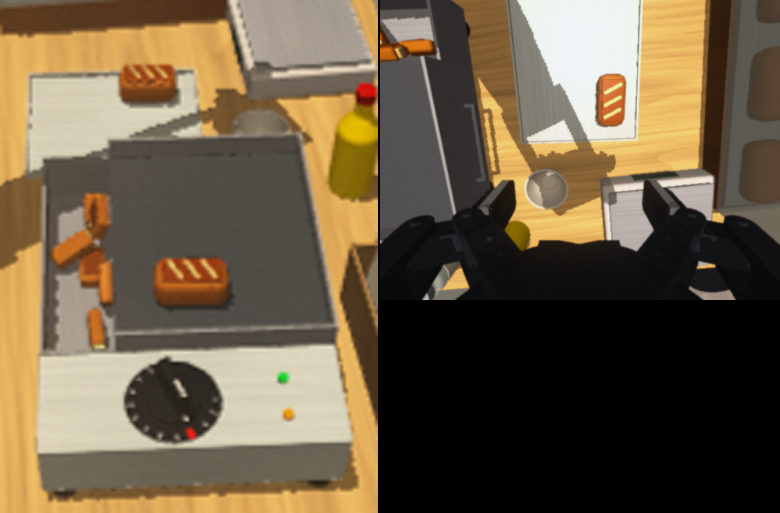

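```bash
python3 - <<'E'
from h import *
T=load('t13');w=load('w23')
print(ray(T,(82,90),0.15),ray(T,(60,230),0.15),ray(T,(70,200),0.0), ray(w,(410,150),0.0))
plan([([0.561,0.393,0.10],84,5)],1)
E
```

```text
[0.72813818 0.50944298 0.15      ] [0.34879107 0.50089314 0.15      ] [0.44706277 0.56248662 0.        ] [0.60968257 0.55861647 0.        ]
t 47.8 at [0.6055 0.3357 0.2442] ya 84.1 F [ 0.1  0.4 -0.4] open 0.998

{"slide":[0.201, 0.21, 0.577],"delta_rot":[0.0, 0.0, 0.0001],"hand":1},
{"slide":[0.201, 0.21, 0.577],"delta_rot":[0.0, 0.0, 0.0001],"hand":1},
{"slide":[0.201, 0.21, 0.577],"delta_rot":[0.0, 0.0, 0.0001],"hand":1},
{"slide":[0.201, 0.21, 0.577],"delta_rot":[0.0, 0.0, 0.0001],"hand":1},
{"slide":[0.201, 0.21, 0.577],"delta_rot":[0.0, 0.0, 0.0001],"hand":1},
```

Emit:
drive_tool([
  {"slide": [0.2, 0.21, 0.58], "delta_rot": [0, 0, 0], "hand": 0.85},
  {"slide": [0.2, 0.21, 0.58], "delta_rot": [0, 0, 0], "hand": 0.85},
  {"slide": [0.2, 0.21, 0.58], "delta_rot": [0, 0, 0], "hand": 0.85},
  {"slide": [0.2, 0.21, 0.58], "delta_rot": [0, 0, 0], "hand": 0.85},
  {"slide": [0.2, 0.21, 0.58], "delta_rot": [0, 0, 0], "hand": 0.85},
])

```text
time_s: 48.42
eef_pos: [0.5609, 0.3936, 0.0982]
eef_rot: [0.0, 0.052, 0.999, 0.0]
wrist_force: [0.8, -0.7, 0.4]
opening: 0.852
```

Emit:
drive_tool([
  {"slide": [0, 0, 0.4], "delta_rot": [0, 0, 0], "hand": 0.85},
  {"slide": [0, 0, 0], "delta_rot": [0, 0, 0], "hand": 0.85},
  {"slide": [0, 0, 0], "delta_rot": [0, 0, 0], "hand": 0.85},
  {"slide": [0, 0, 0], "delta_rot": [0, 0, 0], "hand": 0.85},
  {"slide": [0, 0, 0], "delta_rot": [0, 0, 0], "hand": 0.85},
])

```text
time_s: 49.05
eef_pos: [0.562, 0.3932, 0.0802]
eef_rot: [0.001, 0.052, 0.999, 0.0]
wrist_force: [0.7, -0.4, -0.1]
opening: 0.848
```

```bash
python3 - <<'E'
from h import *
w=snap('wrist','w24')
plan([([0.561,0.393,0.016],84,4)],1)
E
```

```text
t 49.1 at [0.5618 0.3932 0.08  ] ya 84.1 F [-0.5  0.4 -1. ] open 0.85

{"slide":[0.004, -0.001, 0.32],"delta_rot":[0.0001, 0.0001, 0.0001],"hand":1},
{"slide":[0.004, -0.001, 0.32],"delta_rot":[0.0001, 0.0001, 0.0001],"hand":1},
{"slide":[0.004, -0.001, 0.32],"delta_rot":[0.0001, 0.0001, 0.0001],"hand":1},
{"slide":[0.004, -0.001, 0.32],"delta_rot":[0.0001, 0.0001, 0.0001],"hand":1},
```

View pics/w24.png

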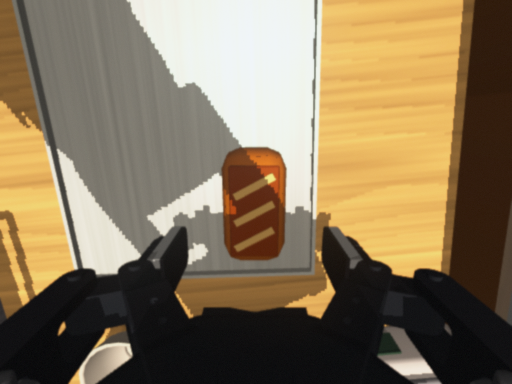

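Emit:
drive_tool([
  {"slide": [0, 0, 0.3], "delta_rot": [0, 0, 0], "hand": 0.68},
  {"slide": [0, 0, 0.3], "delta_rot": [0, 0, 0], "hand": 0.68},
  {"slide": [0, 0, 0.3], "delta_rot": [0, 0, 0], "hand": 0.68},
  {"slide": [0, 0, 0.3], "delta_rot": [0, 0, 0], "hand": 0.68},
  {"slide": [0, 0, 0.06], "delta_rot": [0, 0, 0], "hand": 0.68},
])

```text
time_s: 49.72
eef_pos: [0.56, 0.3926, 0.0138]
eef_rot: [-0.001, 0.052, 0.999, -0.001]
wrist_force: [-0.7, -0.3, 0.4]
opening: 0.682
```

Emit:
drive_tool([
  {"slide": [0, 0, 0], "delta_rot": [0, 0, 0], "hand": 0},
  {"slide": [0, 0, 0], "delta_rot": [0, 0, 0], "hand": 0},
  {"slide": [0, 0, 0], "delta_rot": [0, 0, 0], "hand": 0},
  {"slide": [0, 0, 0], "delta_rot": [0, 0, 0], "hand": 0},
  {"slide": [0, 0, 0], "delta_rot": [0, 0, 0], "hand": 0},
])

```text
time_s: 50.35
eef_pos: [0.5612, 0.3931, 0.0162]
eef_rot: [0.0, 0.052, 0.999, 0.0]
wrist_force: [-0.0, 0.0, -1.5]
opening: 0.527
```

Emit:
drive_tool([
  {"slide": [0, 0, -0.3], "delta_rot": [0, 0, 0], "hand": 0},
  {"slide": [0, 0, -0.9], "delta_rot": [0, 0, 0], "hand": 0},
  {"slide": [0, 0, -0.9], "delta_rot": [0, 0, 0], "hand": 0},
  {"slide": [0, 0, -0.9], "delta_rot": [0, 0, 0], "hand": 0},
  {"slide": [0, 0, -0.5], "delta_rot": [0, 0, 0], "hand": 0},
])

```text
time_s: 50.98
eef_pos: [0.5625, 0.3938, 0.196]
eef_rot: [0.002, 0.052, 0.999, 0.001]
wrist_force: [0.7, -0.4, 0.2]
opening: 0.525
```

```bash
python3 - <<'E'
from h import *
w=snap('wrist','w25')
plan([(plate(0,0.055,0.195),85.8,8)],0)
E
```

```text
t 51.02 at [0.5637 0.3945 0.1992] ya 84.1 F [0.9 1.  3.2] open 0.529

{"slide":[-0.165, -0.81, 0.008],"delta_rot":[0.0002, 0.0003, -0.0012],"hand":0},
{"slide":[-0.162, -0.811, 0.008],"delta_rot":[0.0002, 0.0003, -0.0012],"hand":0},
{"slide":[-0.159, -0.811, 0.008],"delta_rot":[0.0002, 0.0003, -0.0012],"hand":0},
{"slide":[-0.156, -0.812, 0.009],"delta_rot":[0.0002, 0.0003, -0.0012],"hand":0},
{"slide":[-0.153, -0.812, 0.009],"delta_rot":[0.0002, 0.0003, -0.0012],"hand":0},

{"slide":[-0.15, -0.813, 0.009],"delta_rot":[0.0002, 0.0003, -0.0012],"hand":0},
{"slide":[-0.147, -0.814, 0.01],"delta_rot":[0.0002, 0.0003, -0.0012],"hand":0},
{"slide":[-0.144, -0.814, 0.01],"delta_rot":[0.0002, 0.0003, -0.0012],"hand":0},
```

View pics/w25.png

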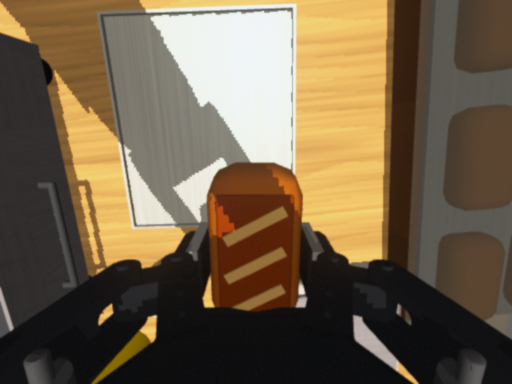

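Emit:
drive_tool([
  {"slide": [-0.17, -0.6, 0], "delta_rot": [0, 0, -0.001], "hand": 0},
  {"slide": [-0.16, -0.81, 0], "delta_rot": [0, 0, -0.001], "hand": 0},
  {"slide": [-0.16, -0.81, 0], "delta_rot": [0, 0, -0.001], "hand": 0},
  {"slide": [-0.16, -0.81, 0], "delta_rot": [0, 0, -0.001], "hand": 0},
  {"slide": [-0.16, -0.81, 0], "delta_rot": [0, 0, -0.001], "hand": 0},
])

```text
time_s: 51.65
eef_pos: [0.5828, 0.1968, 0.1911]
eef_rot: [0.0, 0.044, 0.999, 0.0]
wrist_force: [0.1, -0.2, -0.6]
opening: 0.528
```

Emit:
drive_tool([
  {"slide": [-0.15, -0.81, 0], "delta_rot": [0, 0, -0.001], "hand": 0},
  {"slide": [-0.15, -0.81, 0], "delta_rot": [0, 0, -0.001], "hand": 0},
  {"slide": [-0.15, -0.81, 0], "delta_rot": [0, 0, -0.001], "hand": 0},
  {"slide": [0, -0.21, 0], "delta_rot": [0, 0, -0.001], "hand": 0},
  {"slide": [0, 0, 0.1], "delta_rot": [0, 0, 0], "hand": 0},
])

```text
time_s: 52.28
eef_pos: [0.5944, 0.0644, 0.1863]
eef_rot: [0.0, 0.038, 0.999, 0.0]
wrist_force: [-0.4, 0.9, -0.6]
opening: 0.527
```

Emit:
drive_tool([
  {"slide": [0, 0, 0.4], "delta_rot": [0, 0, 0], "hand": 0},
  {"slide": [0, 0, 0.5], "delta_rot": [0, 0, 0], "hand": 0},
  {"slide": [0, 0, 0.3], "delta_rot": [0, 0, 0], "hand": 0},
  {"slide": [0, 0, 0], "delta_rot": [0, 0, 0], "hand": 0},
  {"slide": [0, 0, 0], "delta_rot": [0, 0, 0], "hand": 0},
])

```text
time_s: 52.9
eef_pos: [0.5948, 0.0651, 0.1269]
eef_rot: [0.001, 0.037, 0.999, 0.0]
wrist_force: [0.1, -0.4, -0.4]
opening: 0.528
```

```bash
python3 - <<'E'
from h import *
plan([(plate(0,0.055,0.116),85.8,4)],0);print(toplate(ctrl.get_obs()['eef_pos']))
s=snap('side','s26');cv2.imwrite('pics/s26c.png',cv2.resize(s['frame'][90:280,195:335],None,fx=4,fy=3.1,interpolation=cv2.INTER_CUBIC)[:,:,::-1])
E
```

```text
t 52.9 at [0.5948 0.0651 0.1269] ya 85.7 F [ 0.1 -0.4 -0.4] open 0.528

{"slide":[-0.006, 0.002, 0.054],"delta_rot":[0.0, 0.0001, -0.0001],"hand":0},
{"slide":[-0.006, 0.002, 0.054],"delta_rot":[0.0, 0.0001, -0.0001],"hand":0},
{"slide":[-0.006, 0.002, 0.054],"delta_rot":[0.0, 0.0001, -0.0001],"hand":0},
{"slide":[-0.006, 0.002, 0.054],"delta_rot":[0.0, 0.0001, -0.0001],"hand":0},
[-0.0011277   0.05465339]
```

View pics/s26c.png

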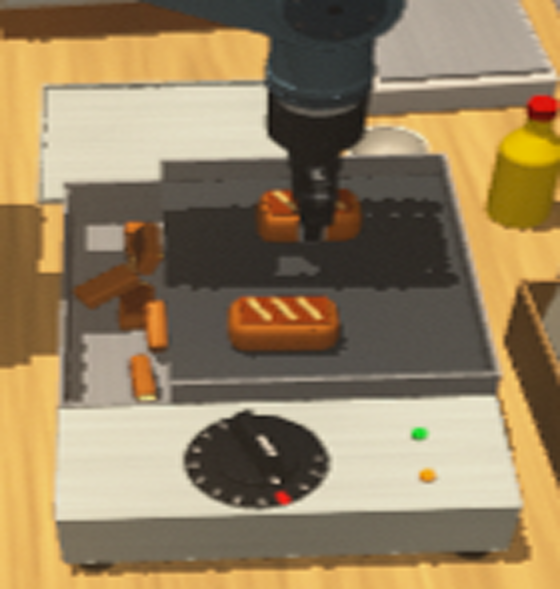

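Emit:
drive_tool([
  {"slide": [0, 0, 0.12], "delta_rot": [0, 0, 0], "hand": 0},
  {"slide": [0, 0, 0.08], "delta_rot": [0, 0, 0], "hand": 0},
  {"slide": [0, 0, 0.04], "delta_rot": [0, 0, 0], "hand": 0},
  {"slide": [0, 0, 0], "delta_rot": [0, 0, 0], "hand": 0},
  {"slide": [0, 0, 0], "delta_rot": [0, 0, 0], "hand": 0},
])

```text
time_s: 53.58
eef_pos: [0.5943, 0.0646, 0.1141]
eef_rot: [0.0, 0.038, 0.999, 0.0]
wrist_force: [0.3, 0.7, -1.7]
opening: 0.528
```

Emit:
drive_tool([
  {"slide": [0, 0, 0.02], "delta_rot": [0, 0, 0], "hand": 0},
  {"slide": [0, 0, 0.01], "delta_rot": [0, 0, 0], "hand": 0},
  {"slide": [0, 0, 0], "delta_rot": [0, 0, 0], "hand": 0},
  {"slide": [0, 0, 0], "delta_rot": [0, 0, 0], "hand": 0},
  {"slide": [0, 0, 0], "delta_rot": [0, 0, 0], "hand": 0},
])

```text
time_s: 54.2
eef_pos: [0.5943, 0.0647, 0.1126]
eef_rot: [0.0, 0.038, 0.999, -0.0]
wrist_force: [0.2, 0.1, -1.0]
opening: 0.53
```

Emit:
drive_tool([
  {"slide": [0, 0, 0.015], "delta_rot": [0, 0, 0], "hand": 0},
  {"slide": [0, 0, 0.015], "delta_rot": [0, 0, 0], "hand": 0},
  {"slide": [0, 0, 0], "delta_rot": [0, 0, 0], "hand": 0},
  {"slide": [0, 0, 0], "delta_rot": [0, 0, 0], "hand": 0},
  {"slide": [0, 0, 0], "delta_rot": [0, 0, 0], "hand": 0},
])

```text
time_s: 54.82
eef_pos: [0.5944, 0.0647, 0.1124]
eef_rot: [0.0, 0.038, 0.999, -0.0]
wrist_force: [-4.3, -0.1, 8.6]
opening: 0.525
```

Emit:
drive_tool([
  {"slide": [0, 0, -0.02], "delta_rot": [0, 0, 0], "hand": 0},
  {"slide": [0, 0, 0], "delta_rot": [0, 0, 0], "hand": 0.8},
  {"slide": [0, 0, 0], "delta_rot": [0, 0, 0], "hand": 0.8},
  {"slide": [0, 0, 0], "delta_rot": [0, 0, 0], "hand": 0.8},
  {"slide": [0, 0, -0.3], "delta_rot": [0, 0, 0], "hand": 0.8},
])

```text
time_s: 55.45
eef_pos: [0.5931, 0.0648, 0.1262]
eef_rot: [-0.002, 0.038, 0.999, 0.0]
wrist_force: [0.3, 0.1, 0.8]
opening: 0.797
```

Emit:
drive_tool([
  {"slide": [0, 0, -0.8], "delta_rot": [0, 0, 0], "hand": 0.8},
  {"slide": [0, 0, -0.9], "delta_rot": [0, 0, 0], "hand": 0.8},
  {"slide": [0, 0, -0.9], "delta_rot": [0, 0, 0], "hand": 0.8},
  {"slide": [0, 0.5, -0.3], "delta_rot": [0, 0, 0], "hand": 0.8},
  {"slide": [0.3, 0.9, 0], "delta_rot": [0, 0, 0], "hand": 0.8},
])

```text
time_s: 56.08
eef_pos: [0.5864, 0.1351, 0.2757]
eef_rot: [0.003, 0.039, 0.999, 0.0]
wrist_force: [-0.7, 1.1, 0.3]
opening: 0.798
```

Emit:
drive_tool([
  {"slide": [0.5, 0.85, 0], "delta_rot": [0, 0, 0], "hand": 0.8},
  {"slide": [0.5, 0.85, 0], "delta_rot": [0, 0, 0], "hand": 0.8},
  {"slide": [0.5, 0.85, 0], "delta_rot": [0, 0, 0], "hand": 0.8},
  {"slide": [0.5, 0.85, 0], "delta_rot": [0, 0, 0], "hand": 0.8},
  {"slide": [0.5, 0.85, 0], "delta_rot": [0, 0, 0], "hand": 0.8},
])

```text
time_s: 56.7
eef_pos: [0.4752, 0.3583, 0.2735]
eef_rot: [0.001, 0.038, 0.999, 0.0]
wrist_force: [0.8, 0.4, 0.3]
opening: 0.8
```

Emit:
drive_tool([
  {"slide": [0.5, 0.6, 0], "delta_rot": [0, 0, 0], "hand": 0.8},
  {"slide": [0.5, 0.6, 0], "delta_rot": [0, 0, 0], "hand": 0.8},
  {"slide": [0, 0, 0], "delta_rot": [0, 0, 0], "hand": 0.8},
  {"slide": [0, 0, 0], "delta_rot": [0, 0, 0], "hand": 0.8},
  {"slide": [0, 0, 0], "delta_rot": [0, 0, 0], "hand": 0.8},
])

```text
time_s: 57.32
eef_pos: [0.4313, 0.4197, 0.2724]
eef_rot: [0.0, 0.038, 0.999, -0.0]
wrist_force: [-0.5, 0.4, -0.4]
opening: 0.803
```

```bash
python3 - <<'E'
from h import *
plan([],0)
s=snap('side','s27');t=snap('top','t27')
cv2.imwrite('pics/s27c.png',cv2.resize(s['frame'][90:350,195:335],None,fx=3.2,fy=2.3,interpolation=cv2.INTER_CUBIC)[:,:,::-1])
cv2.imwrite('pics/t27c.png',cv2.resize(t['frame'][85:255,180:430],None,fx=3.2,fy=3.2,interpolation=cv2.INTER_CUBIC)[:,:,::-1])
E
```

```text
t 57.33 at [0.4313 0.4197 0.2724] ya 85.6 F [-0.5  0.4 -0.4] open 0.803
```

View pics/s27c.png

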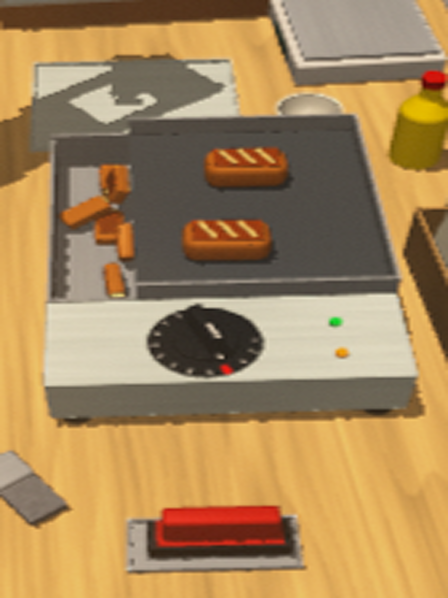

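View pics/t27c.png

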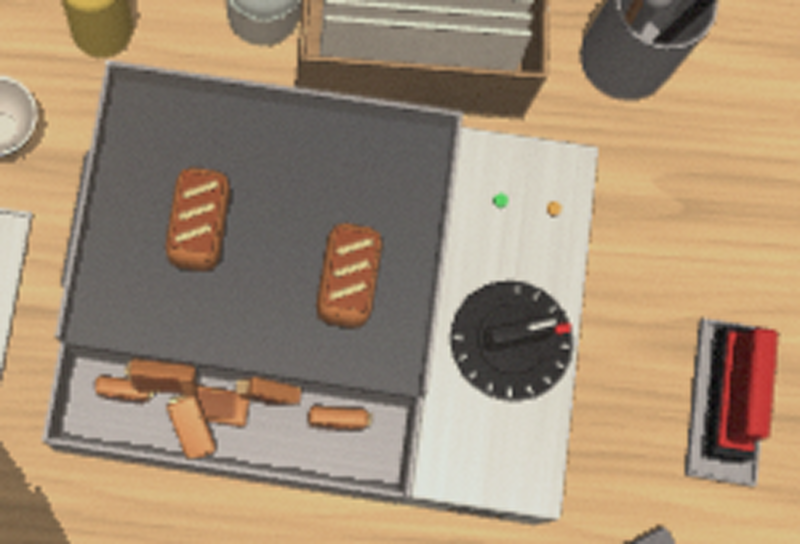

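```bash
python3 - <<'E'
from h import *
T=load('t27');S=load('s27')
t=lambda p:((p[0]+.5)/3.2+179.5,(p[1]+.5)/3.2+84.5)
s=lambda p:((p[0]+.5)/3.2+194.5,(p[1]+.5)/2.3+89.5)
for n,a,b in [('leaning',(191,428),(86,211)),('stack top',(160,372),(122,180)),('stack low',(122,388),(108,178)),('mid',(220,405),(107,230)),('edge',(268,388),(126,240)),('right',(338,417),(114,280)),
  ('rollL',(199,208),(247,160)),('rollR',(350,265),(228,232))]:
    x=tri([T,S],[t(a),s(b)]);print(n,toplate(x).round(3),'z rel',round(x[2]-.1,3),'err',np.round(proj(T,x)-t(a),1))
A=ray(T,t((500,340)),.144);B=ray(T,t((555,324)),.144);d=B-A;ang=np.degrees(np.arctan2(d[1],d[0]));print('dial',ang,np.radians(PY-ang))
A=ray(S,s((207,324)),.144);B=ray(S,s((214,337)),.144);d=B-A;ang=np.degrees(np.arctan2(d[1],d[0]));print('dial',ang,np.radians(PY-ang))
cv2.imwrite('pics/t27d.png',np.hstack([cv2.resize(T['frame'][188:235,190:320],None,fx=4,fy=4,interpolation=cv2.INTER_CUBIC),cv2.resize(S['frame'][155:202,205:245],(200,188))])[:,:,::-1])
E
```

```text
leaning [-0.169  0.036] z rel -0.043 err [-0.  -0.2]
stack top [-0.13   0.068] z rel -0.013 err [-0.  -0.1]
stack low [-0.144  0.101] z rel -0.043 err [0.  0.1]
mid [-0.145  0.014] z rel -0.06 err [0.  0.8]
edge [-0.127 -0.025] z rel -0.037 err [0.  0.4]
right [-0.141 -0.089] z rel -0.045 err [0.  0.2]
rollL [0.    0.054] z rel 0.039 err [0. 1.]
rollR [-0.028 -0.077] z rel 0.038 err [0.  0.9]
dial -69.06442004168522 1.1329703617500018
dial -79.75906265101327 1.3196270876068537
```

View pics/t27d.png

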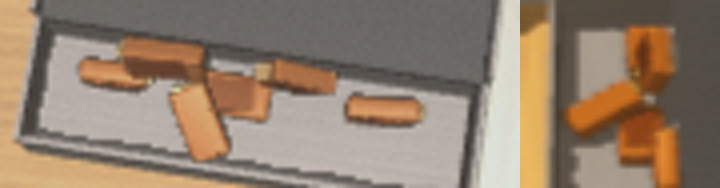

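The right roll now reads about (-0.028,-0.077) in the plate frame, roughly 3 cm from where I released it, but it is still flat on the plate. The dial estimates scatter between 1.13 and 1.32, so I'll check it with the wrist camera.

```bash
python3 - <<'E'
from h import *
plan([([0.57,-0.2,0.27],85.6,13)],0.8)
E
```

```text
t 57.42 at [0.4312 0.4197 0.2722] ya 85.6 F [ 0.3  0.4 -0.3] open 0.799

{"slide":[-0.286, -0.934, 0.003],"delta_rot":[-0.0, 0.0, 0.0],"hand":0.8},
{"slide":[-0.286, -0.934, 0.003],"delta_rot":[-0.0, 0.0, 0.0],"hand":0.8},
{"slide":[-0.286, -0.934, 0.003],"delta_rot":[-0.0, 0.0, 0.0],"hand":0.8},
{"slide":[-0.286, -0.934, 0.003],"delta_rot":[-0.0, 0.0, 0.0],"hand":0.8},
{"slide":[-0.286, -0.934, 0.003],"delta_rot":[-0.0, 0.0, 0.0],"hand":0.8},

{"slide":[-0.286, -0.934, 0.003],"delta_rot":[-0.0, 0.0, 0.0],"hand":0.8},
{"slide":[-0.286, -0.934, 0.003],"delta_rot":[-0.0, 0.0, 0.0],"hand":0.8},
{"slide":[-0.286, -0.934, 0.003],"delta_rot":[-0.0, 0.0, 0.0],"hand":0.8},
{"slide":[-0.286, -0.934, 0.003],"delta_rot":[-0.0, 0.0, 0.0],"hand":0.8},
{"slide":[-0.286, -0.934, 0.003],"delta_rot":[-0.0, 0.0, 0.0],"hand":0.8},

{"slide":[-0.286, -0.934, 0.003],"delta_rot":[-0.0, 0.0, 0.0],"hand":0.8},
{"slide":[-0.286, -0.934, 0.003],"delta_rot":[-0.0, 0.0, 0.0],"hand":0.8},
{"slide":[-0.286, -0.934, 0.003],"delta_rot":[-0.0, 0.0, 0.0],"hand":0.8},
```

Emit:
drive_tool([
  {"slide": [-0.28, -0.93, 0], "delta_rot": [0, 0, 0], "hand": 0.8},
  {"slide": [-0.28, -0.93, 0], "delta_rot": [0, 0, 0], "hand": 0.8},
  {"slide": [-0.28, -0.93, 0], "delta_rot": [0, 0, 0], "hand": 0.8},
  {"slide": [-0.28, -0.93, 0], "delta_rot": [0, 0, 0], "hand": 0.8},
  {"slide": [-0.28, -0.93, 0], "delta_rot": [0, 0, 0], "hand": 0.8},
])

```text
time_s: 58.05
eef_pos: [0.4833, 0.1812, 0.2723]
eef_rot: [0.0, 0.038, 0.999, 0.0]
wrist_force: [-0.2, -0.2, 0.3]
opening: 0.798
```

Emit:
drive_tool([
  {"slide": [-0.28, -0.93, 0], "delta_rot": [0, 0, 0], "hand": 0.8},
  {"slide": [-0.28, -0.93, 0], "delta_rot": [0, 0, 0], "hand": 0.8},
  {"slide": [-0.28, -0.93, 0], "delta_rot": [0, 0, 0], "hand": 0.8},
  {"slide": [-0.28, -0.93, 0], "delta_rot": [0, 0, 0], "hand": 0.8},
  {"slide": [-0.28, -0.93, 0], "delta_rot": [0, 0, 0], "hand": 0.8},
])

```text
time_s: 58.68
eef_pos: [0.5353, -0.0561, 0.2722]
eef_rot: [0.0, 0.038, 0.999, -0.0]
wrist_force: [-0.4, 0.8, -0.0]
opening: 0.802
```

Emit:
drive_tool([
  {"slide": [-0.28, -0.93, 0], "delta_rot": [0, 0, 0], "hand": 0.8},
  {"slide": [-0.28, -0.93, 0], "delta_rot": [0, 0, 0], "hand": 0.8},
  {"slide": [-0.28, -0.6, 0], "delta_rot": [0, 0, 0], "hand": 0.8},
  {"slide": [0, 0, 0], "delta_rot": [0, 0, 0], "hand": 0.8},
  {"slide": [0, 0, 0], "delta_rot": [0, 0, 0], "hand": 0.8},
])

```text
time_s: 59.3
eef_pos: [0.5674, -0.1795, 0.2718]
eef_rot: [-0.0, 0.038, 0.999, 0.0]
wrist_force: [0.0, 0.2, 0.7]
opening: 0.799
```

```bash
python3 - <<'E'
from h import *
plan([],0)
w=snap('wrist','w28'); 
E
```

```text
t 59.3 at [ 0.5674 -0.1795  0.2718] ya 85.6 F [0.  0.2 0.7] open 0.799
```

View pics/w28.png

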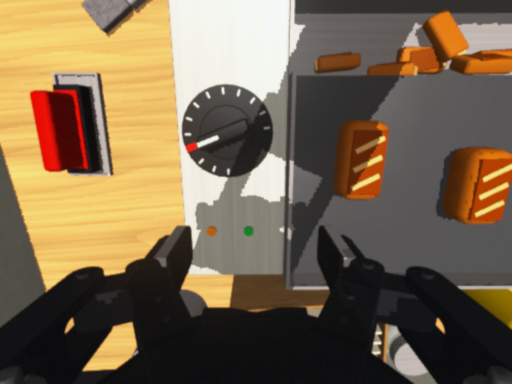

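```bash
python3 - <<'E'
from h import *
w=load('w28');f=w['frame'][75:190,175:285]
g=f.astype(int);m=((g.min(2)>140)).astype(np.uint8)
h=cv2.resize(f,None,fx=5,fy=5,interpolation=cv2.INTER_CUBIC);cv2.imwrite('pics/w28c.png',h[:,:,::-1])
n,l,st,ce=cv2.connectedComponentsWithStats(m)
for i in range(1,n):
    ys,xs=np.nonzero(l==i)
    if 25<len(xs)<300:
        P=np.array([ray(w,(x+175,y+75),.144)[:2] for x,y in zip(xs,ys)]);c=P.mean(0);v=np.linalg.svd(P-c)[2][0]
        a=np.degrees(np.arctan2(v[1],v[0])); a2=a if v[1]<0 else a-180
        print(len(xs),ce[i]+[175,75],c.round(4),a2.round(1),'dial',np.radians(PY-a2).round(3), 'via axis', np.degrees(np.arctan2(c[1]+.2066,c[0]-.517)).round(1))
for r in [(361,160),(478,186)]: print(toplate(ray(w,r,.13)))
E
```

```text
110 [207.42727273 140.79090909] [ 0.522  -0.2209] -73.6 dial 1.212 via axis -70.6
[-0.03116562 -0.07741622]
[-0.0022862   0.05180226]
```

View pics/w28c.png

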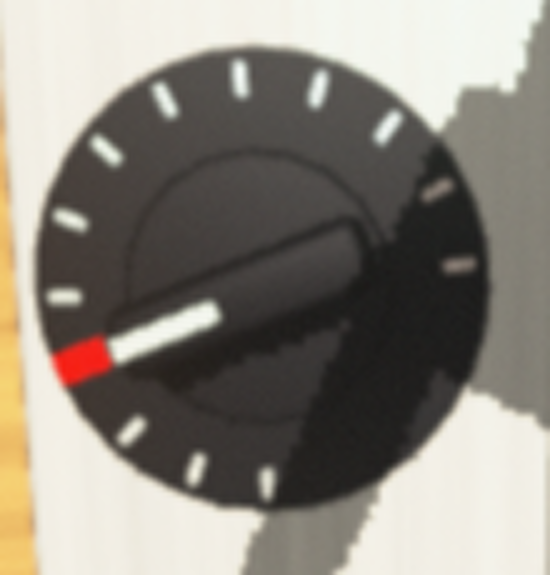

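The dial reads about 1.21 rad and the pointer meets the red mark. Both rolls are on the plate and the crusts are in the trough, so I'm handing in.

```bash
python3 -c "
from bench import ctrl
print(ctrl.hand_in())"
```

```text
the job is handed in; nothing more can be done
None
```

The job is handed in at about 59 s of the 210 s allowed, and every step looked complete in my last pictures. The system gave no verdict.

- **Crusts:** I pushed all six off the front edge into the trough with three scraper strokes. The highest one's upper side measures about 13 mm below the plate's surface.
- **Scraper:** It stands upright on its rest, released. I checked this by eye only.
- **Dial:** I turned it down until the pointer met the red mark, before any roll went on the plate. Two rough readings from the fixed cameras gave 1.13 and 1.32 rad. A closer wrist-camera view gave about 1.21 rad, and I relied on that.
- **Rolls:** There were two, and both lie flat and right way up on the plate, at about (-0.002, 0.052) m and (-0.031, -0.077) m in the plate frame. The second now sits about 3 cm from where I released it. It was probably the announced knock, and I left it because it is still well inside the plate.
- **Bowl and brush:** I never touched either, and they looked unmoved. I did not measure their positions.

At hand-in the gripper was empty, about 27 cm above the table, and clear of everything.

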